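Build up and stock the soap stand in a launderette

ROBOT

A 6-joint arm with a two-finger parallel gripper is mounted at the origin on the work surface. World frame = base frame: x ahead of the robot, y to its left, z up, the work surface at z = 0. Lengths are in m, angles in rad, forces in N, time in s.
With the tool pointing down it reaches from about 0.4 to 0.825 m from the base axis. Payload 7 kg.
Tool frame: the origin (TCP) lies on the front face of the gripper's body, between the roots of the fingers; the fingertips stand 66 mm ahead of it and the grasp point (between the pads) lies 47 mm ahead of it; z points along the fingers, y is the line along which they close (so a half turn about z gives the same grasp; the last joint's range is limited). The gripper opens to 88 mm and grips with 3 to 60 N. Pads are 19 mm wide; open, the fingers measure 130 mm over their backs; the gripper's body (78 mm by 193 mm) begins 47 mm behind the grasp point.
Start: joints at [-0.961, 0.359, 0.012, 0, -1.224, -0.288], TCP at [0.213, -0.64, 0.292] pointing down, gripper open.
Joint ranges: [-3.07, 3.07], [-1.43, 2.12], [-1.02, 1.25], [-3.03, 1.67], [-3.05, -0], [-3.03, 3.03]. Speed limits (rad/s): [2.39, 2.39, 3.01, 3.14, 3.14, 3.14].

INTERFACE

Orientations are given as [roll, pitch, yaw] about the fixed x, y, z axes, in that order (R = Rz(yaw) Ry(pitch) Rx(roll)).
In Python, from station import arm gives the robot as it stands. The module is installed in compiled form; this text tells all that it offers.
- The arm moves only by the tool move_arm, never from a script. Its argument "increments" is a list of rows, each an object of numbers: "jaw": the gripper command: -1 is shut, 1 is fully open, values between are in proportion; "dx", "dy", "dz": the shift along the tool's x, y, z in m; "twist": the turn about the tool's z in rad. A call has 1 to 12 rows; each row shifts and turns the commanded pose from where the row before left it, along the tool's axes as they then stand; what a row does not reach is not made up. A row lasts 1/12 s, in which the tool goes at most 41.7 mm and 7.16 degrees, less where a joint would pass 70% of its speed; a pose out of reach is approached as far as the arm can. A call is refused whole if a number of a shift passes 0.0417 or a number of a turn 0.125, either way. A call with a gripper value outside its range is refused whole. The fingers move at their own pace and stop on an object; "force" is the grip in N (left out, the last holds). Time passes only in rows, so rows that do not move let the fingers close. It gives the time, the measured TCP pose, the force, the opening and the grip force at its end, in the units of the state.
- arm.get_state(): the state, without advancing time (a new reading comes with each control period).
- arm.grab_frame(name): name is "side" or "top"; returns the picture (400x640x3 uint8, blue, green, red); there is no depth.
- arm.camera_info(name): a dict with "K" (3x3 intrinsics, pixels), "extrinsics" (4x4, takes a point from camera to world coordinates). Camera axes: x right, y down, z forward; pixel columns grow to the right and rows downward; lengths in m; the calibration is good to about 2 mm. A picture is of the moment at which its call begins. camera_info takes no time and is no camera call.
- arm.job_done(): hands the job in; it is judged then, once.
Trained networks look in the newest picture that a camera, given by its name, has taken for a name from the list of things; names that differ only in an ending like _2 or _b are one class to them, and where a whole thing is asked for, a point or a joint stands for the part that bears it (a point fixed in the world has none). Each returns a list of dicts, best first, with "score" (0 to 1); they miss things now and then, are a little off and sometimes report something else, mostly with a low value. They report only what shows in the picture. A call takes as long as a camera call. They do not tell look-alikes from the thing itself.
- arm.find_in(camera, name): "position" ([x, y, z] in m, in world coordinates, good to about 4 mm: the middle of the surface that is visible of it).
- arm.silhouettes(camera, name): "pixels" (400x640 bool, what is visible of it).
- arm.pinpoint(camera, name): "position" ([x, y, z] in m, in world coordinates, good to about 4 mm: a listed point, or the origin of a listed thing).
The state is a dict: "t": time; "q": joint angles; "qd": joint speeds; "joint_efforts": joint torques, N m; "eef_pos": TCP position; "ee_rot": TCP orientation; "force": force on the tool from outside, world axes, zero at the start; "moment": the same for the moment, N m; "width": finger opening in m; "gripper_force": force on a finger pad.
Only numpy, scipy, OpenCV 4.12 (cv2) and the standard library are available. Lean on these libraries where they do the work, as an engineer would, in place of code of your own. Each camera call takes 0.05 s, during which the arm holds its last target. There are 200 camera calls.

TASK

Build up the soap stand on the folding counter and stock it: take the two loose trays from their pile and stack them on the screwed-down foot tier, one above the other, with all four legs of each fully down over the pegs, and have every bar of soap lying flat and square in a pocket of its own, in any tier (each tier has two, and those under a tray can no longer be reached). Leave the bottles, the dish and the brush alone.

Things in the scene. Friction and masses are not known exactly. Their poses are not given: they have to be found in the camera images.
- stand: Foot tier of the stand, white, screwed down. Origin: centre of its underside; z up, y along its long side. Plate 106 (x) x 218 (y), floor at z 14 mm, no handle. Four metal pegs at x +-42, y +-98, 10 thick, 24 high above the floor, top 10 tapering to 4 mm. Pockets at y +-61. A tray fully down on it has its origin 14 mm above this one; a second tray on that, 87 mm.
- tray_1: Loose white tray, 0.32 kg. Origin: its centre at the level of the feet; z up, y along its long side; same after half a turn. Plate 106 (x) x 218 (y), floor (upper face) at z 73 mm. Four hollow square legs under x +-42, y +-98: 20 outside, 14 mm holes; pegs above as on the foot tier. Handle: slab 12 (x) x 34 (y) mid-tray, top at z 125. Starts on the counter.
- tray_2: Loose white tray, 0.32 kg. Origin: its centre at the level of the feet; z up, y along its long side; same after half a turn. Plate 106 (x) x 218 (y), floor (upper face) at z 73 mm. Exactly like tray_1 (legs, pegs, two pockets, handle with its top at z 125 mm). At the start it stands on tray_1's pegs, fully down, its origin 73 mm above tray_1's.
- stand_pocket_a (a point): Centre of the floor of a pocket of the foot tier (at y -61 mm). Axes as its owner's. The pocket is 82 (y) x 56 (x) mm inside, with a lip 3 thick and 10 mm high. A bar seated in it has its origin 19 mm above.
- stand_pocket_b (a point): Centre of the floor of a pocket of the foot tier (at y +61 mm). Axes as its owner's. The pocket is 82 (y) x 56 (x) mm inside, with a lip 3 thick and 10 mm high. A bar seated in it has its origin 19 mm above.
- tray_1_pocket_a (a point): Centre of the floor of a pocket of tray_1 (at y -61 mm). Axes as its owner's. The pocket is 82 (y) x 56 (x) mm inside, with a lip 3 thick and 10 mm high. A bar seated in it has its origin 19 mm above.
- tray_1_pocket_b (a point): Centre of the floor of a pocket of tray_1 (at y +61 mm). Axes as its owner's. The pocket is 82 (y) x 56 (x) mm inside, with a lip 3 thick and 10 mm high. A bar seated in it has its origin 19 mm above.
- tray_2_pocket_a (a point): Centre of the floor of a pocket of tray_2 (at y -61 mm). Axes as its owner's. The pocket is 82 (y) x 56 (x) mm inside, with a lip 3 thick and 10 mm high. A bar seated in it has its origin 19 mm above.
- tray_2_pocket_b (a point): Centre of the floor of a pocket of tray_2 (at y +61 mm). Axes as its owner's. The pocket is 82 (y) x 56 (x) mm inside, with a lip 3 thick and 10 mm high. A bar seated in it has its origin 19 mm above.
- soap_1: Wrapped bar of laundry soap, cream paper with a brown band round its middle: 76 (its x) x 50 (its y) x 38 mm (its z), about 0.19 kg. Origin at the middle of the bar, so 19 mm above what it lies on. All bars are alike; 4 to 6 are present, lying flat on the counter.
- soap_2: Wrapped bar of laundry soap, cream paper with a brown band round its middle: 76 (its x) x 50 (its y) x 38 mm (its z), about 0.19 kg. Origin at the middle of the bar, so 19 mm above what it lies on. All bars are alike; 4 to 6 are present, lying flat on the counter.
- soap_3: Wrapped bar of laundry soap, cream paper with a brown band round its middle: 76 (its x) x 50 (its y) x 38 mm (its z), about 0.19 kg. Origin at the middle of the bar, so 19 mm above what it lies on. All bars are alike; 4 to 6 are present, lying flat on the counter.
- soap_4: Wrapped bar of laundry soap, cream paper with a brown band round its middle: 76 (its x) x 50 (its y) x 38 mm (its z), about 0.19 kg. Origin at the middle of the bar, so 19 mm above what it lies on. All bars are alike; 4 to 6 are present, lying flat on the counter.
- soap_5: Wrapped bar of laundry soap, cream paper with a brown band round its middle: 76 (its x) x 50 (its y) x 38 mm (its z), about 0.19 kg. Origin at the middle of the bar, so 19 mm above what it lies on. All bars are alike; 4 to 6 are present, lying flat on the counter.
- soap_6: Wrapped bar of laundry soap, cream paper with a brown band round its middle: 76 (its x) x 50 (its y) x 38 mm (its z), about 0.19 kg. Origin at the middle of the bar, so 19 mm above what it lies on. All bars are alike; 4 to 6 are present, lying flat on the counter.
- detergent: Bystander: blue bottle, 170 mm high, 72 mm thick. Origin under its centre. Leave it alone.
- coin_dish: Bystander: small steel bowl, 100 mm across, 30 mm high. Origin under its centre. Leave it alone.
- brush: Bystander: wooden clothes brush lying bristles down, 52 (x) x 150 (y) x 40 mm. Origin under its centre. Leave it alone.
- softener: Bystander: white jar, 150 mm high, 68 mm thick. Origin under its centre. Leave it alone.
Not all that is in view belongs to the job. What is shaped like the tray_2 but blue is not meant.

How it is judged:
By the outcome, as a careful person would: the job done as asked, in the order asked, and still so for the second after the job is handed in, with the robot touching nothing.
Of soap_1, soap_2, soap_3, soap_4, soap_5, soap_6 only 4 to 6 are there at a start; the rules pass over those that are not, and their reading is None.
At some moment in a run one of soap_1, soap_2, soap_3, soap_4, soap_5, soap_6 may be knocked a few centimetres aside while the robot is not near it.
Once in a run the grip may slacken for a moment while it holds something.
It also fails if it takes over 210 s, if anything falls off the work surface, if the arm or the gripper's body presses on something with over 40 N, if the wrist force passes 120 N, or if a joint passes its speed limit or range.

## Working session

There is one attempt and no reset: what is moved stays moved. The work goes in short steps, Python scripts to look and compute and a tool call to move; the robot and the scene stay as the last step left them, time stands still between calls to the robot, and variables do not carry over. Pictures are saved under pics/ and viewed, at most 14 in all, crops included, and the job is handed in when it is done.

Besides the shell and the picture viewer there is one more tool, called after "Emit:" in YAML: its name, and indented under it one key for each argument. move_arm: Moves the arm, as the interface text tells. Its arguments: {"type":"object","properties":{"increments":{"type":"array"},"force":{"type":"number"}},"required":["increments"]}

```bash
mkdir -p pics; ls
python3 - <<'E'
from station import arm
import cv2,numpy as np
for c in("top","side"):
    cv2.imwrite(f"pics/{c}0.png",arm.grab_frame(c))
    i=arm.camera_info(c);print(c,np.round(i["K"],1).tolist(),np.round(i["extrinsics"],3).tolist())
    for n in("soap_1","tray_1","stand","stand_pocket_a","tray_1_pocket_a"):
        print(n,[(np.round(d["position"],3).tolist(),round(d["score"],2)) for d in arm.pinpoint(c,n)])
print(arm.get_state())
E
```

```text
pics
top [[490.6, 0.0, 321.5], [0.0, 490.6, 201.9], [0.0, 0.0, 1.0]] [[0.006, -0.992, 0.124, 0.338], [-1.0, -0.004, 0.014, -0.099], [-0.014, -0.124, -0.992, 1.861], [0.0, 0.0, 0.0, 1.0]]
soap_1 [([0.444, -0.178, 0.02], 0.69), ([0.645, 0.01, 0.015], 0.67), ([0.354, -0.334, 0.021], 0.66), ([0.479, 0.028, 0.018], 0.61), ([0.368, 0.311, 0.018], 0.6), ([0.422, 0.175, 0.019], 0.53), ([0.624, 0.139, 0.012], 0.38)]
tray_1 [([0.293, -0.54, -0.002], 0.91), ([0.574, -0.602, -0.001], 0.9), ([0.592, -0.23, 0.07], 0.59), ([0.598, -0.23, -0.0], 0.52)]
stand [([0.622, 0.196, -0.001], 0.92), ([0.592, -0.166, 0.074], 0.66), ([0.678, 0.408, 0.004], 0.65)]
stand_pocket_a [([0.618, 0.256, 0.014], 0.7), ([0.626, 0.137, 0.014], 0.62)]
tray_1_pocket_a [([0.602, -0.29, 0.075], 0.56), ([0.597, -0.291, 0.147], 0.47), ([0.594, -0.17, 0.074], 0.45)]
side [[508.2, 0.0, 316.4], [0.0, 508.2, 202.7], [0.0, 0.0, 1.0]] [[0.945, -0.16, 0.286, 0.078], [-0.327, -0.513, 0.794, -1.355], [0.02, -0.844, -0.537, 0.972], [0.0, 0.0, 0.0, 1.0]]
soap_1 [([0.439, -0.179, 0.018], 0.95), ([0.48, 0.036, 0.019], 0.89), ([0.357, -0.333
[... 366 characters left out ...]
77], 0.59)]
{'t': 0.6, 'q': array([-9.60917212e-01,  3.58569126e-01,  1.18735096e-02,  4.77131107e-05,
       -1.22411395e+00, -2.88129817e-01]), 'qd': array([ 4.42572490e-05, -3.52937588e-04,  4.15975249e-04,  4.92781070e-04,
        3.61339246e-04, -9.95255566e-04]), 'joint_efforts': array([ 8.69983869e-04, -5.81987929e+01,  2.93183720e+01,  6.99964464e+00,
        1.24074484e-02, -1.80905795e-05]), 'eef_pos': array([ 0.21342657, -0.64033471,  0.29217828]), 'ee_rot': array([-3.14159260e+00, -4.67864705e-05, -2.81982714e+00]), 'force': array([-0.0811266 , -0.12553516,  0.52287154]), 'moment': array([ 0.00335098, -0.01418509,  0.00930757]), 'gripper_force': 0.0, 'width': 0.08785919722847699}
```

View pics/top0.png

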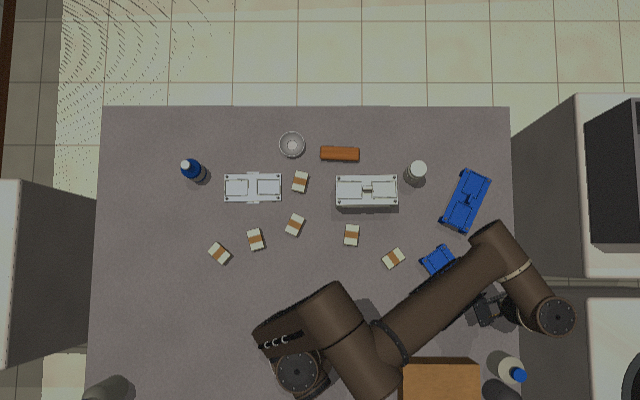

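View pics/side0.png

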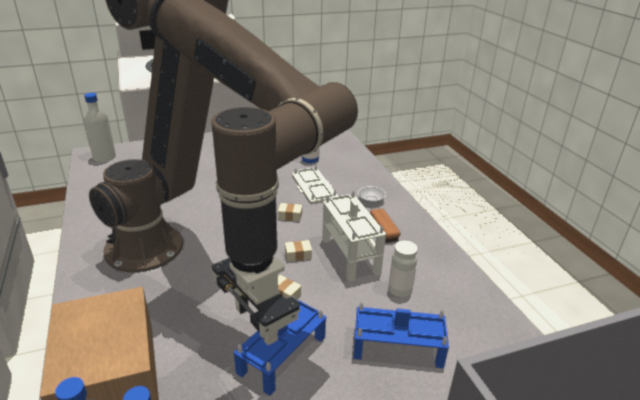

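Top view: six soaps at pixels (300,182), (295,225), (256,239), (219,253), (351,235), (393,258). The white foot tier is at (253,188) and the white pile at (367,190). The blue trays are decoys. I'll refine the poses by fitting models to the silhouettes.

```bash
cat > h.py <<'E'
from station import arm
import cv2,numpy as np
from scipy.optimize import minimize
C={c:arm.camera_info(c) for c in("top","side")}
S=8
def proj(c,P):
    K=np.array(C[c]["K"]);T=np.linalg.inv(C[c]["extrinsics"])
    p=(K@(T[:3,:3]@np.atleast_2d(P).T+T[:3,3:])).T
    return p[:,:2]/p[:,2:]
def box(cx,cy,sx,sy,z0,z1):
    return np.array([[cx+a*sx/2,cy+b*sy/2,z] for a in(-1,1) for b in(-1,1) for z in(z0,z1)])
SOAP=[box(0,0,.076,.05,-.019,.019)]
STAND=[box(0,0,.106,.218,0,.014)]+[box(a*.042,b*.098,.008,.008,.014,.036) for a in(-1,1) for b in(-1,1)]
def TRAY(th=.012):
    return [box(0,0,.106,.218,.073-th,.073),box(0,0,.012,.034,.073,.125)]+[box(a*.042,b*.098,.02,.02,0,.07) for a in(-1,1) for b in(-1,1)]+[box(a*.042,b*.098,.008,.008,.073,.095) for a in(-1,1) for b in(-1,1)]
def render(c,parts,p,z,roi):
    x0,y0,x1,y1=roi;im=np.zeros(((y1-y0)*S,(x1-x0)*S),np.uint8)
    cs,sn=np.cos(p[2]),np.sin(p[2])
    for b in parts:
        w=np.c_[b[:,0]*cs-b[:,1]*sn+p[0],b[:,0]*sn+b[:,1]*cs+p[1],b[:,2]+z]
        u=((proj(c,w)-[x0,y0]+.5)*S*16).astype(np.int32)
        cv2.fillConvexPoly(im,cv2.convexHull(u),255,shift=4)
    return cv2.resize(im,None,fx=1/S,fy=1/S,interpolation=cv2.INTER_AREA)/255.
def fit(obs,parts,p0,z):
    """obs: list of (cam,mask float)"""
    R=[]
    for c,m in obs:
        ys,xs=np.where(m>.5);R.append((max(xs.min()-6,0),max(ys.min()-6,0),min(xs.max()+7,640),min(ys.max()+7,400)))
    def cost(p):
        return sum(np.sum((render(c,parts,p,z,r)-m[r[1]:r[3],r[0]:r[2]])**2) for (c,m),r in zip(obs,R))
    best=min((minimize(cost,[p0[0],p0[1],a],method="Nelder-Mead",options=dict(initial_simplex=np.array([p0[0],p0[1],a])+np.array([[0,0,0],[.008,0,0],[0,.008,0],[0,0,.2]]),xatol=1e-4,fatol=.01)) for a in p0[2]),key=lambda r:r.fun)
    return best.x,best.fun/sum(m.sum() for _,m in obs)
E
cat > m.py <<'E'
from h import *
def run(cams,name,parts,z,angs,skip=lambda p:False):
    for c in cams:
        arm.grab_frame(c)
        for d in arm.silhouettes(c,name):
            m=d["pixels"].astype(float)
            if m.sum()<20: continue
            ys,xs=np.where(m>.5)
            K=np.array(C[c]["K"]);E=np.array(C[c]["extrinsics"])
            r=E[:3,:3]@np.linalg.solve(K,[xs.mean(),ys.mean(),1]);s=(z+.02-E[2,3])/r[2];q=E[:3,3]+s*r
            x,f=fit([(c,m)],parts,[q[0],q[1],angs],z)
            print(name,c,"score %.2f n %d px(%.0f,%.0f)"%(d["score"],m.sum(),xs.mean(),ys.mean()),np.round(x,4).tolist(),"res %.3f"%f)
if __name__=="__main__":
    run(("top","side"),"soap_1",SOAP,.019,[-.8,0,.8,1.57])
    run(("top","side"),"stand",STAND,0,[0])
    run(("top","side"),"tray_2",[b for b in TRAY()]+[b-[0,0,.073] for b in TRAY()],.073,[0])
    s=[("top",(215,160,320,215))];im=arm.grab_frame("top")
    a=cv2.resize(im[160:215,215:320],None,fx=7,fy=7,interpolation=cv2.INTER_CUBIC)
    b=cv2.resize(im[165:220,320:425],None,fx=7,fy=7,interpolation=cv2.INTER_CUBIC)
    cv2.imwrite("pics/crop.png",cv2.resize(np.vstack([a,b]),None,fx=.77,fy=.77))
E
python3 m.py
```

```text
soap_1 top score 0.88 n 259 px(255,238) [0.4296, 0.1755, 0.3049] res 0.159
soap_1 top score 0.79 n 312 px(294,224) [0.4825, 0.0289, -0.4355] res 0.050
soap_1 top score 0.78 n 287 px(351,234) [0.4461, -0.1826, 3.0126] res 0.031
soap_1 top score 0.70 n 312 px(392,257) [0.3611, -0.3371, -0.9266] res 0.054
soap_1 top score 0.59 n 276 px(300,181) [0.6468, 0.0111, 2.9244] res 0.059
soap_1 top score 0.55 n 262 px(219,252) [0.3749, 0.3094, 0.9294] res 0.190
soap_1 top score 0.55 n 95 px(368,205) [0.6614, -0.368, -0.7578] res 1.000
soap_1 top score 0.45 n 409 px(415,172) [0.6822, -0.4262, -0.5634] res 0.236
soap_1 side score 0.73 n 1233 px(403,269) [0.6914, -0.389, 0.7759] res 0.543
soap_1 side score 0.71 n 495 px(298,251) [0.4424, -0.1845, 2.933] res 0.046
soap_1 side score 0.59 n 397 px(288,286) [0.3716, -0.3227, -1.5799] res 0.465
soap_1 side score 0.56 n 369 px(290,211) [0.4814, 0.0314, -0.392] res 0.085
stand top score 0.89 n 1648 px(252,187) [0.6265, 0.1944, 0.0188] res 0.040
stand side score 0.61 n 1038 px(313,185) [0.6228, 0.2015, 0.0186] res 0.079
stand side score 0.25 n 2120 px(354,222) [0.6761, -0.0586, 0.0888] res 0.336
tray_2 top score 0.97 n 1853 px(366,189) [0.6009, -0.2318, 0.0211] res 0.082
tray_2 top score 0.79 n 1827 px(465,200) [0.5666, -0.5862, 1.0802] res 0.229
tray_2 top score 0.71 n 542 px(437,258) [0.3561, -0.4803, 0.0063] res 1.636
tray_2 top score 0.63 n 121 px(370,205) [0.6481, -0.4455, 1.4667] res 1.000
tray_2 side score 0.78 n 3149 px(279,345) [0.2928, -0.5348, -0.9482] res 0.808
tray_2 side score 0.72 n 3626 px(401,330) [0.5719, -0.5994, 1.1219] res 0.377
tray_2 side score 0.65 n 1180 px(353,249) [0.5976, -0.2283, 0.0136] res 1.437
tray_2 side score 0.62 n 2122 px(354,222) [0.615, -0.1865, 0.043] res 0.555
```

View pics/crop.png

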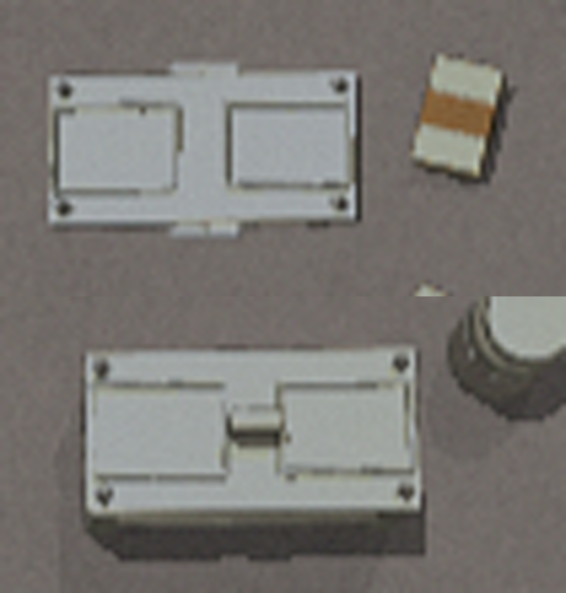

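```bash
cat > back.py <<'E'
from h import *
def back(c,u,v,z):
    K=np.array(C[c]["K"]);E=np.array(C[c]["extrinsics"])
    r=E[:3,:3]@np.linalg.solve(K,[u,v,1]);return E[:3,3]+(z-E[2,3])/r[2]*r
E
python3 - <<'E'
from back import *
im=arm.grab_frame("top");g=cv2.cvtColor(im,6).astype(float)
for nm,(ox,oy),pts,z in(("stand",(215,160),[(64,90),(340,85),(341,203),(64,207)],.027),("pile",(320,165),[(101,368-296.5),(401,362-296.5),(406,490-296.5),(105,496-296.5)],.159)):
    W=[]
    for X,Y in pts:
        u,v=(X+.5)/5.39-.5+ox,(Y+.5)/5.39-.5+oy
        i,j=int(round(u)),int(round(v));r=3
        w=g[j-r:j+r+1,i-r:i+r+1];w=np.clip(np.median(w)-12-w,0,None)
        yy,xx=np.mgrid[j-r:j+r+1,i-r:i+r+1];d=np.hypot(xx-u,yy-v);w=w*(d<2.6)
        uu,vv=(w*xx).sum()/w.sum(),(w*yy).sum()/w.sum()
        W.append(back("top",uu,vv,z)[:2]);print(round(u,1),round(v,1),round(uu,2),round(vv,2),np.round(W[-1],4))
    W=np.array(W);print(nm,W.mean(0), "yaw",np.arctan2(*((W[0]+W[3]-W[1]-W[2])*[-1,1])), "lens",np.linalg.norm(W[0]-W[1]),np.linalg.norm(W[1]-W[2]))
# soap colour refine, top
hsv=cv2.cvtColor(im,cv2.COLOR_BGR2HSV)
bg=np.median(im[210:215,150:200].reshape(-1,3),0)
for (u,v) in [(255,238),(294,224),(351,234),(392,257),(300,181),(219,252)]:
    m=np.zeros((400,640));s=np.s_[v-16:v+17,u-16:u+17]
    p=im[s].astype(float);d=(p[:,:,2]-p[:,:,0])-(bg[2]-bg[0])  # red minus blue: warm
    m[s]=(d>14)
    n,l,st,ce=cv2.connectedComponentsWithStats(m.astype(np.uint8));k=1+np.argmax(st[1:,4]);mm=(l==k).astype(float)
    q=back("top",u,v,.03);x,f=fit([("top",mm)],SOAP,[q[0],q[1],[-.8,0,.8,1.57]],.019)
    print((u,v),int(mm.sum()),np.round(x,4),round(f,3))
E
```

```text
226.5 176.3 226.58 176.35 [0.663  0.2893]
277.7 175.4 277.81 175.5 [0.667  0.0943]
277.9 197.3 277.89 197.49 [0.5827 0.0925]
226.5 198.0 226.38 198.31 [0.5788 0.2875]
stand [0.62285896 0.1909212 ] yaw 0.02018507274350775 lens 0.1950687719286432 0.08427466439015066
338.3 177.9 338.46 178.27 [ 0.6341 -0.1334]
394.0 176.7 393.88 177.02 [ 0.6393 -0.328 ]
394.9 200.5 394.87 200.9 [ 0.5547 -0.3304]
339.1 201.6 338.89 201.81 [ 0.5507 -0.135 ]
pile [ 0.59469229 -0.23169167] yaw 0.023523147211985562 lens 0.19462897278091187 0.08457631698858446
(255, 238) 100 [0.4537 0.1814 0.1902] 1.345
(294, 224) 105 [0.4749 0.027  0.6286] 1.638
(351, 234) 107 [ 0.4723 -0.1862 -0.1169] 1.031
(392, 257) 105 [ 0.358  -0.3135  1.5823] 1.335
(300, 181) 98 [0.6214 0.0103 0.0089] 1.118
(219, 252) 106 [ 0.3718  0.2856 -1.6886] 1.436
```

```bash
cat > soaps.py <<'E'
from back import *
def mask(im,u,v,r=17):
    u,v=int(u),int(v);bg=np.median(im[210:215,150:200].reshape(-1,3),0)
    p=im[v-r:v+r+1,u-r:u+r+1].astype(float);d=(p[:,:,2]-p[:,:,0])-(bg[2]-bg[0])
    lum=p.mean(2)-bg.mean()
    sm=((d>14)&(lum>-35))|(lum>25)
    sm=sm.astype(np.uint8)
    n,l,st,ce=cv2.connectedComponentsWithStats(sm);k=1+np.argmax(st[1:,4])
    m=np.zeros((400,640));m[v-r:v+r+1,u-r:u+r+1]=l==k
    return m
def soap(im,u,v,z=.019):
    m=mask(im,u,v);q=back("top",u,v,z+.01)
    x,f=fit([("top",m)],SOAP,[q[0],q[1],[-.8,0,.8,1.57]],z)
    x[2]=(x[2]+np.pi/2)%np.pi-np.pi/2
    return x,f,m.sum()
E
python3 - <<'E'
from soaps import *
im=arm.grab_frame("top")
print(im[215,150:200:10].tolist(), im[238,245:266].tolist())
for uv in [(255,238),(294,224),(351,234),(392,257),(300,181),(219,252)]:
    x,f,n=soap(im,*uv);print(uv,int(n),np.round(x,4),round(f,3))
E
```

```text
[[101, 104, 112], [102, 107, 112], [98, 103, 110], [103, 106, 112], [105, 108, 113]] [[104, 105, 111], [99, 105, 110], [90, 91, 97], [71, 108, 139], [55, 93, 129], [58, 95, 126], [49, 90, 124], [54, 92, 124], [53, 94, 127], [59, 96, 127], [60, 96, 130], [57, 93, 126], [58, 93, 127], [62, 96, 130], [61, 96, 129], [63, 101, 135], [55, 91, 123], [17, 26, 37], [57, 62, 66], [82, 83, 88], [102, 106, 115]]
(255, 238) 262 [0.4263 0.1779 0.3172] 0.15
(294, 224) 265 [ 0.4837  0.0296 -0.4469] 0.086
(351, 234) 265 [ 0.4468 -0.183  -0.1237] 0.059
(392, 257) 270 [ 0.3595 -0.3387 -0.9285] 0.105
(300, 181) 258 [ 0.648   0.0131 -0.2288] 0.122
(219, 252) 264 [0.3747 0.313  0.8683] 0.189
```

```bash
sed -i 's/\[("top",m)\],SOAP/[("top",m)],[box(0,0,.076,.05,.0185,.019)]/' soaps.py
python3 - <<'E'
from soaps import *
im=arm.grab_frame("top")
for uv in [(255,238),(294,224),(351,234),(392,257),(300,181),(219,252)]:
    x,f,n=soap(im,*uv);print(uv,int(n),np.round(x,4),round(f,3))
E
```

```text
(255, 238) 261 [0.4272 0.1755 0.276 ] 0.058
(294, 224) 264 [ 0.4832  0.0286 -0.4355] 0.034
(351, 234) 267 [ 0.4461 -0.1825 -0.1272] 0.036
(392, 257) 270 [ 0.3593 -0.3361 -0.9435] 0.047
(300, 181) 258 [ 0.6465  0.0117 -0.2305] 0.05
(219, 252) 265 [0.3748 0.3088 0.865 ] 0.062
```

```bash
cat > plan.py <<'E'
import numpy as np,math,sys
from station import arm
def wrap(a): return (a+np.pi)%(2*np.pi)-np.pi
def plan(wps,start=None,step=.036):
    """wps: (x,y,z,psi or None) each reached by straight shift, or, if xy unchanged, by dz with twist"""
    s=arm.get_state();p=np.array(start[:3] if start else s["eef_pos"]);ps=start[3] if start else s["ee_rot"][2]
    print("from",np.round(p,4),round(ps,4),"t",round(s["t"],2),"w",round(s["width"],4),"F",np.round(s["force"],1))
    for w in wps:
        d=np.array([w[i]-p[i] if w[i] is not None else 0. for i in range(3)]);t=0 if w[3] is None else -wrap(w[3]-ps)
        c,sn=math.cos(ps),math.sin(ps);L=np.array([c*d[0]+sn*d[1],sn*d[0]-c*d[1],-d[2]])
        n=max(1,math.ceil(np.linalg.norm(L)/step),math.ceil(abs(t)/.12))
        print(n,"x",'{"dx":%.4f,"dy":%.4f,"dz":%.4f,"twist":%.4f}'%(*L/n,t/n), "total",np.round(L,4),round(t,4))
        p=p+d;ps=ps-t
E
python3 - <<'E'
from plan import *
plan([(.3593,-.3361,.292,None),(.3593,-.3361,.130,-.9435)])
E
```

```text
from [ 0.2135 -0.6403  0.2922] -2.8198 t 1.4 w 0.0875 F [-0.   0.1  0.1]
10 x {"dx":-0.0235,"dy":0.0242,"dz":0.0000,"twist":0.0000} total [-2.346e-01  2.425e-01  2.000e-04] 0
16 x {"dx":-0.0000,"dy":0.0000,"dz":0.0101,"twist":-0.1173} total [-0.     0.     0.162] -1.8763
```

Emit:
move_arm:
  increments:
    - {"dx": -0.0235,"dy": 0.0242,"jaw": 1}
    - {"dx": -0.0235,"dy": 0.0242}
    - {"dx": -0.0235,"dy": 0.0242}
    - {"dx": -0.0235,"dy": 0.0242}
    - {"dx": -0.0235,"dy": 0.0242}
    - {"dx": -0.0235,"dy": 0.0242}
    - {"dx": -0.0235,"dy": 0.0242}
    - {"dx": -0.0235,"dy": 0.0242}
    - {"dx": -0.0235,"dy": 0.0242}
    - {"dx": -0.0235,"dy": 0.0242}
  force: 30

```text
$.increments[0]: bad value
```

Emit:
move_arm:
  increments:
    - {"dz": 0.01,"twist": -0.1173}
    - {"dz": 0.01,"twist": -0.1173}
    - {"dz": 0.01,"twist": -0.1173}
    - {"dz": 0.01,"twist": -0.1173}
    - {"dz": 0.01,"twist": -0.1173}
    - {"dz": 0.01,"twist": -0.1173}
    - {"dz": 0.01,"twist": -0.1173}
    - {"dz": 0.01,"twist": -0.1173}

```text
$.increments[0]: bad value
```

Emit:
move_arm:
  increments:
    - {"dz": 0.01,"twist": -0.1173}
    - {"dz": 0.01,"twist": -0.1173}
    - {"dz": 0.01,"twist": -0.1173}
    - {"dz": 0.01,"twist": -0.1173}
    - {"dz": 0.01,"twist": -0.1173}
    - {"dz": 0.01,"twist": -0.1173}
    - {"dz": 0.01,"twist": -0.1173}
    - {"dz": 0.01,"twist": -0.1173}
    - {}

```text
$.increments[0]: bad value
```

Emit:
move_arm:
  increments:
    - {"jaw": 1,"dx": -0.0235,"dy": 0.0242,"dz": 0,"twist": 0}
    - {"jaw": 1,"dx": -0.0235,"dy": 0.0242,"dz": 0,"twist": 0}
    - {"jaw": 1,"dx": -0.0235,"dy": 0.0242,"dz": 0,"twist": 0}
    - {"jaw": 1,"dx": -0.0235,"dy": 0.0242,"dz": 0,"twist": 0}
    - {"jaw": 1,"dx": -0.0235,"dy": 0.0242,"dz": 0,"twist": 0}
    - {"jaw": 1,"dx": -0.0235,"dy": 0.0242,"dz": 0,"twist": 0}
    - {"jaw": 1,"dx": -0.0235,"dy": 0.0242,"dz": 0,"twist": 0}
    - {"jaw": 1,"dx": -0.0235,"dy": 0.0242,"dz": 0,"twist": 0}
    - {"jaw": 1,"dx": -0.0235,"dy": 0.0242,"dz": 0,"twist": 0}
    - {"jaw": 1,"dx": -0.0235,"dy": 0.0242,"dz": 0,"twist": 0}
  force: 30

```text
t: 2.23
eef_pos: [0.3602, -0.335, 0.2925]
ee_rot: [-3.141, 0.001, -2.82]
force: [0.3, 0.3, 0.1]
width: 0.0877
gripper_force: 0.0
```

Emit:
move_arm:
  increments:
    - {"jaw": 1,"dx": 0,"dy": 0,"dz": 0.01,"twist": -0.1173}
    - {"jaw": 1,"dx": 0,"dy": 0,"dz": 0.01,"twist": -0.1173}
    - {"jaw": 1,"dx": 0,"dy": 0,"dz": 0.01,"twist": -0.1173}
    - {"jaw": 1,"dx": 0,"dy": 0,"dz": 0.01,"twist": -0.1173}
    - {"jaw": 1,"dx": 0,"dy": 0,"dz": 0.01,"twist": -0.1173}
    - {"jaw": 1,"dx": 0,"dy": 0,"dz": 0.01,"twist": -0.1173}
    - {"jaw": 1,"dx": 0,"dy": 0,"dz": 0.01,"twist": -0.1173}
    - {"jaw": 1,"dx": 0,"dy": 0,"dz": 0.01,"twist": -0.1173}

```text
t: 2.9
eef_pos: [0.3599, -0.3364, 0.2119]
ee_rot: [-3.141, -0.0, -1.875]
force: [-0.4, -1.0, -0.7]
width: 0.0876
gripper_force: 0.0
```

Emit:
move_arm:
  increments:
    - {"jaw": 1,"dx": 0,"dy": 0,"dz": 0.01,"twist": -0.1173}
    - {"jaw": 1,"dx": 0,"dy": 0,"dz": 0.01,"twist": -0.1173}
    - {"jaw": 1,"dx": 0,"dy": 0,"dz": 0.01,"twist": -0.1173}
    - {"jaw": 1,"dx": 0,"dy": 0,"dz": 0.01,"twist": -0.1173}
    - {"jaw": 1,"dx": 0,"dy": 0,"dz": 0.01,"twist": -0.1173}
    - {"jaw": 1,"dx": 0,"dy": 0,"dz": 0.01,"twist": -0.1173}
    - {"jaw": 1,"dx": 0,"dy": 0,"dz": 0.01,"twist": -0.1173}
    - {"jaw": 1,"dx": 0,"dy": 0,"dz": 0.01,"twist": -0.1173}
    - {"jaw": 1,"dx": 0,"dy": 0,"dz": 0,"twist": 0}

```text
t: 3.65
eef_pos: [0.3591, -0.336, 0.1307]
ee_rot: [3.14, 0.002, -0.938]
force: [-1.1, -0.5, 0.2]
width: 0.0877
gripper_force: 0.0
```

Emit:
move_arm:
  increments:
    - {"jaw": 1,"dx": 0,"dy": 0,"dz": 0.02,"twist": 0.005}
    - {"jaw": 1,"dx": 0,"dy": 0,"dz": 0.02,"twist": 0}
    - {"jaw": 1,"dx": 0,"dy": 0,"dz": 0.0115,"twist": 0}
    - {"jaw": 1,"dx": 0,"dy": 0,"dz": 0,"twist": 0}
    - {"jaw": -0.3,"dx": 0,"dy": 0,"dz": 0,"twist": 0}
    - {"jaw": -0.3,"dx": 0,"dy": 0,"dz": 0,"twist": 0}
    - {"jaw": -0.3,"dx": 0,"dy": 0,"dz": 0,"twist": 0}
    - {"jaw": -0.3,"dx": 0,"dy": 0,"dz": 0,"twist": 0}
    - {"jaw": -0.3,"dx": 0,"dy": 0,"dz": 0,"twist": 0}
    - {"jaw": -0.3,"dx": 0,"dy": 0,"dz": 0,"twist": 0}

```text
t: 4.48
eef_pos: [0.36, -0.3365, 0.0812]
ee_rot: [-3.141, -0.001, -0.948]
force: [-1.5, -0.5, 1.6]
width: 0.0528
gripper_force: 0.9
```

Run:
```python
from plan import *
import math
sx,sy,yaw=.6229,.1909,.0202
for s in(-1,1): print("pocket",sx-s*.061*math.sin(yaw),sy+s*.061*math.cos(yaw))
plan([(None,None,.25,-1.5506),(sx+.061*math.sin(yaw),sy-.061*math.cos(yaw),.25,None),(None,None,.093,None)])
```

```text
pocket 0.624132116203895 0.1299124447968268
pocket 0.621667883796105 0.2518875552031732
from [ 0.36   -0.3365  0.0812] -0.9482 t 4.48 w 0.0528 F [-1.5 -0.5  1.6]
6 x {"dx":0.0000,"dy":-0.0000,"dz":-0.0281,"twist":0.1004} total [ 0.     -0.     -0.1688] 0.6024
15 x {"dx":-0.0307,"dy":-0.0182,"dz":-0.0000,"twist":0.0000} total [-0.461  -0.2735 -0.    ] 0
5 x {"dx":0.0000,"dy":-0.0000,"dz":0.0314,"twist":0.0000} total [ 0.    -0.     0.157] 0
```

Emit:
move_arm:
  increments:
    - {"jaw": -1,"dx": 0,"dy": 0,"dz": 0,"twist": 0}
    - {"jaw": -1,"dx": 0,"dy": 0,"dz": 0,"twist": 0}
    - {"jaw": -1,"dx": 0,"dy": 0,"dz": 0,"twist": 0}
    - {"jaw": -1,"dx": 0,"dy": 0,"dz": 0,"twist": 0}

```text
t: 4.82
eef_pos: [0.3598, -0.3365, 0.0811]
ee_rot: [3.141, -0.0, -0.948]
force: [-1.3, 0.7, 6.6]
width: 0.05
gripper_force: 30.0
```

Emit:
move_arm:
  increments:
    - {"jaw": -1,"dx": 0,"dy": 0,"dz": -0.028,"twist": 0}
    - {"jaw": -1,"dx": 0,"dy": 0,"dz": -0.028,"twist": 0.12}
    - {"jaw": -1,"dx": 0,"dy": 0,"dz": -0.028,"twist": 0.12}
    - {"jaw": -1,"dx": 0,"dy": 0,"dz": -0.028,"twist": 0.12}
    - {"jaw": -1,"dx": 0,"dy": 0,"dz": -0.028,"twist": 0.12}
    - {"jaw": -1,"dx": 0,"dy": 0,"dz": -0.028,"twist": 0.12}
    - {"jaw": -1,"dx": 0,"dy": 0,"dz": 0,"twist": 0}

```text
t: 5.4
eef_pos: [0.3618, -0.3376, 0.2541]
ee_rot: [-3.134, -0.004, -1.554]
force: [0.9, 0.4, 0.0]
width: 0.05
gripper_force: 30.0
```

Emit:
move_arm:
  increments:
    - {"jaw": -1,"dx": -0.0309,"dy": -0.018,"dz": 0,"twist": 0}
    - {"jaw": -1,"dx": -0.0309,"dy": -0.018,"dz": 0,"twist": 0}
    - {"jaw": -1,"dx": -0.0309,"dy": -0.018,"dz": 0,"twist": 0}
    - {"jaw": -1,"dx": -0.0309,"dy": -0.018,"dz": 0,"twist": 0}
    - {"jaw": -1,"dx": -0.0309,"dy": -0.018,"dz": 0,"twist": 0}
    - {"jaw": -1,"dx": -0.0309,"dy": -0.018,"dz": 0,"twist": 0}
    - {"jaw": -1,"dx": -0.0309,"dy": -0.018,"dz": 0,"twist": 0}
    - {"jaw": -1,"dx": -0.0309,"dy": -0.018,"dz": 0,"twist": 0}

```text
t: 6.07
eef_pos: [0.4983, -0.0842, 0.248]
ee_rot: [3.141, 0.0, -1.547]
force: [1.2, -0.4, -2.1]
width: 0.0498
gripper_force: 30.0
```

Emit:
move_arm:
  increments:
    - {"jaw": -1,"dx": -0.0309,"dy": -0.018,"dz": 0,"twist": 0}
    - {"jaw": -1,"dx": -0.0309,"dy": -0.018,"dz": 0,"twist": 0}
    - {"jaw": -1,"dx": -0.0309,"dy": -0.018,"dz": 0,"twist": 0}
    - {"jaw": -1,"dx": -0.0309,"dy": -0.018,"dz": 0.02,"twist": 0}
    - {"jaw": -1,"dx": -0.0309,"dy": -0.018,"dz": 0.03,"twist": 0}
    - {"jaw": -1,"dx": -0.0309,"dy": -0.018,"dz": 0.03,"twist": 0}
    - {"jaw": -1,"dx": -0.0309,"dy": -0.018,"dz": 0.03,"twist": 0}
    - {"jaw": -1,"dx": 0,"dy": 0,"dz": 0,"twist": 0}
    - {"jaw": -1,"dx": 0,"dy": 0,"dz": 0,"twist": 0}

```text
t: 6.82
eef_pos: [0.6126, 0.124, 0.1445]
ee_rot: [3.136, -0.002, -1.546]
force: [-0.9, -0.4, -2.0]
width: 0.0501
gripper_force: 30.0
```

Run:
```python
from plan import *
from h import *
plan([(.6241,.1299,.095,-1.5506)])
im=arm.grab_frame("top");im2=arm.grab_frame("side")
a=cv2.resize(im[140:230,200:330],None,fx=4.5,fy=4.5,interpolation=2);b=cv2.resize(im2[120:230,240:380],None,fx=4.,fy=4.,interpolation=2)
cv2.imwrite("pics/p1.png",cv2.resize(np.hstack([a,b[:405] if b.shape[0]>=405 else b]),(800,284)))
```

```text
from [0.6126 0.124  0.1445] -1.5456 t 6.82 w 0.0501 F [-0.9 -0.4 -2. ]
2 x {"dx":-0.0028,"dy":-0.0058,"dz":0.0247,"twist":0.0025} total [-0.0056 -0.0116  0.0495] 0.005
```

View pics/p1.png

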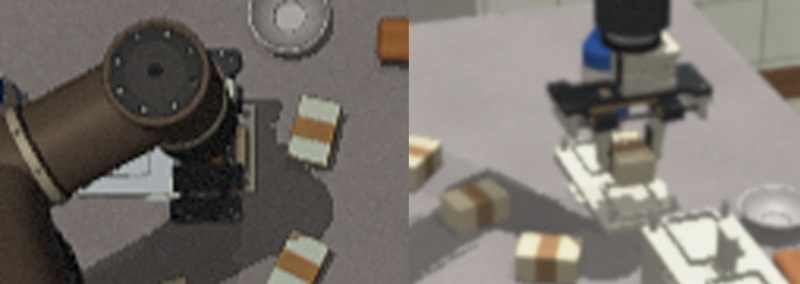

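The side picture shows the soap held squarely above the near pocket, around crop pixel (635,155). I'll correct sideways, then lower.

Emit:
move_arm:
  increments:
    - {"jaw": -1,"dx": -0.0028,"dy": -0.0058,"dz": 0.01,"twist": 0.005}
    - {"jaw": -1,"dx": -0.0028,"dy": -0.0058,"dz": 0.01,"twist": 0}
    - {"jaw": -1,"dx": 0,"dy": 0,"dz": 0.012,"twist": 0}
    - {"jaw": -1,"dx": 0,"dy": 0,"dz": 0,"twist": 0}
    - {"jaw": -1,"dx": 0,"dy": 0,"dz": 0,"twist": 0}

```text
t: 7.33
eef_pos: [0.6244, 0.1281, 0.1151]
ee_rot: [3.139, -0.001, -1.554]
force: [-0.2, 0.6, -1.5]
width: 0.0499
gripper_force: 30.0
```

Emit:
move_arm:
  increments:
    - {"jaw": -1,"dx": -0.0018,"dy": 0,"dz": 0.005,"twist": 0}
    - {"jaw": -1,"dx": 0,"dy": 0,"dz": 0.005,"twist": 0}
    - {"jaw": -1,"dx": 0,"dy": 0,"dz": 0.005,"twist": 0}
    - {"jaw": -1,"dx": 0,"dy": 0,"dz": 0.005,"twist": 0}
    - {"jaw": -1,"dx": 0,"dy": 0,"dz": 0.0,"twist": 0}
    - {"jaw": -1,"dx": 0,"dy": 0,"dz": 0,"twist": 0}

```text
t: 7.83
eef_pos: [0.625, 0.1306, 0.096]
ee_rot: [3.141, -0.0, -1.553]
force: [0.4, -0.3, -2.3]
width: 0.0497
gripper_force: 30.0
```

Emit:
move_arm:
  increments:
    - {"jaw": 0.6,"dx": 0,"dy": 0,"dz": 0,"twist": 0}
    - {"jaw": 0.6,"dx": 0,"dy": 0,"dz": 0,"twist": 0}
    - {"jaw": 0.6,"dx": 0,"dy": 0,"dz": 0,"twist": 0}
    - {"jaw": 0.6,"dx": 0,"dy": 0,"dz": -0.02,"twist": 0}
    - {"jaw": 0.6,"dx": 0,"dy": 0,"dz": -0.03,"twist": 0}
    - {"jaw": 0.6,"dx": 0,"dy": 0,"dz": -0.03,"twist": 0}
    - {"jaw": 0.6,"dx": 0.03,"dy": 0,"dz": 0,"twist": 0}
    - {"jaw": 0.6,"dx": 0.03,"dy": 0,"dz": 0,"twist": 0}
    - {"jaw": 0.6,"dx": 0.03,"dy": 0,"dz": 0,"twist": 0}
    - {"jaw": 0.6,"dx": 0.03,"dy": 0,"dz": 0,"twist": 0}
    - {"jaw": 0.6,"dx": 0,"dy": 0,"dz": 0,"twist": 0}

```text
t: 8.75
eef_pos: [0.6268, 0.0066, 0.1768]
ee_rot: [3.142, -0.0, -1.556]
force: [0.4, 0.6, -0.1]
width: 0.0699
gripper_force: 0.0
```

```bash
cat >> soaps.py <<'E'
def find(z=.019,uv=None,zs=None):
    im=arm.grab_frame("top");b=im.astype(float)
    d=((b[:,:,2]-b[:,:,0])>45)&(b[:,:,2]<190);d=cv2.morphologyEx(d.astype(np.uint8),cv2.MORPH_OPEN,np.ones((3,3)))
    n,l,st,ce=cv2.connectedComponentsWithStats(d)
    for k in range(1,n):
        if 40<st[k,4]<160 and 100<ce[k,0]<500 and ce[k,1]<300:
            for zz in ([.019] if not zs else zs):
                x,f,nn=soap(im,*np.round(ce[k]),zz)
                print(np.round(ce[k]),"z",zz,np.round(x,4),"res",round(f,3),int(nn))
    return im
E
python3 - <<'E'
from soaps import *
im=find(zs=[.019,.033])
im2=arm.grab_frame("side")
cv2.imwrite("pics/p2.png",np.hstack([cv2.resize(im[140:240,200:330],(520,400),interpolation=2)]))
from plan import *
plan([(.6465,.0117,.17,None),(None,None,.081,-.2305)])
E
```

```text
[267. 188.] z 0.019 [ 0.5917  0.1556 -1.2433] res 0.486 333
[267. 188.] z 0.033 [ 0.5899  0.1536 -1.2397] res 0.482 333
[296. 225.] z 0.019 [ 0.4807  0.0288 -0.444 ] res 0.308 204
[296. 225.] z 0.033 [ 0.4792  0.0278 -0.4519] res 0.324 204
[351. 234.] z 0.019 [ 0.4458 -0.1824 -0.1243] res 0.034 267
[351. 234.] z 0.033 [ 0.445  -0.1818 -0.12  ] res 0.042 267
from [0.6273 0.0095 0.1767] -1.5552 t 8.85 w 0.0704 F [-0.   0.1  0.4]
1 x {"dx":-0.0019,"dy":-0.0192,"dz":0.0067,"twist":0.0000} total [-0.0019 -0.0192  0.0067] 0
12 x {"dx":0.0000,"dy":-0.0000,"dz":0.0074,"twist":-0.1104} total [ 0.    -0.     0.089] -1.3247
```

View pics/p2.png

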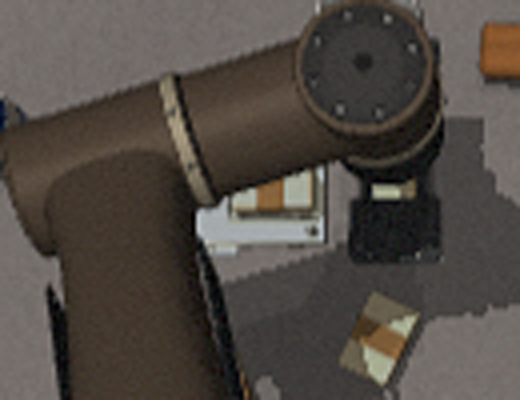

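The first soap lies flat and square in its pocket, around crop pixel (272,190). Next is soap E.

Emit:
move_arm:
  increments:
    - {"jaw": 0.6,"dx": -0.0019,"dy": -0.0192,"dz": 0.0067,"twist": 0}
    - {"jaw": 0.6,"dx": 0,"dy": 0,"dz": 0,"twist": -0.12}
    - {"jaw": 0.6,"dx": 0,"dy": 0,"dz": 0,"twist": -0.12}
    - {"jaw": 0.6,"dx": 0,"dy": 0,"dz": 0,"twist": -0.12}
    - {"jaw": 0.6,"dx": 0,"dy": 0,"dz": 0,"twist": -0.12}
    - {"jaw": 0.6,"dx": 0,"dy": 0,"dz": 0,"twist": -0.12}
    - {"jaw": 0.6,"dx": 0,"dy": 0,"dz": 0,"twist": -0.12}
    - {"jaw": 0.6,"dx": 0,"dy": 0,"dz": 0,"twist": -0.12}
    - {"jaw": 0.6,"dx": 0,"dy": 0,"dz": 0.01,"twist": -0.12}
    - {"jaw": 0.6,"dx": 0,"dy": 0,"dz": 0.01,"twist": -0.12}
    - {"jaw": 0.6,"dx": 0,"dy": 0,"dz": 0.01,"twist": -0.12}
    - {"jaw": 0.6,"dx": 0,"dy": 0,"dz": 0.01,"twist": -0.1247}

```text
t: 9.85
eef_pos: [0.6466, 0.0142, 0.1294]
ee_rot: [-3.141, -0.001, -0.221]
force: [0.2, -0.1, 0.2]
width: 0.07
gripper_force: 0.0
```

Emit:
move_arm:
  increments:
    - {"jaw": 0.6,"dx": 0,"dy": 0,"dz": 0,"twist": 0}
    - {"jaw": 0.6,"dx": 0,"dy": 0,"dz": 0,"twist": 0}
    - {"jaw": 0.6,"dx": 0,"dy": 0,"dz": 0,"twist": 0}

```text
t: 10.1
eef_pos: [0.6468, 0.0136, 0.1302]
ee_rot: [-3.141, -0.001, -0.232]
force: [-0.1, 0.3, 0.5]
width: 0.0701
gripper_force: 0.0
```

Emit:
move_arm:
  increments:
    - {"jaw": 0.6,"dx": 0,"dy": 0.0019,"dz": 0.02,"twist": 0}
    - {"jaw": 0.6,"dx": 0,"dy": 0,"dz": 0.02,"twist": 0}
    - {"jaw": 0.6,"dx": 0,"dy": 0,"dz": 0.0095,"twist": 0}
    - {"jaw": 0.6,"dx": 0,"dy": 0,"dz": 0,"twist": 0}
    - {"jaw": -1,"dx": 0,"dy": 0,"dz": 0,"twist": 0}
    - {"jaw": -1,"dx": 0,"dy": 0,"dz": 0,"twist": 0}
    - {"jaw": -1,"dx": 0,"dy": 0,"dz": 0,"twist": 0}
    - {"jaw": -1,"dx": 0,"dy": 0,"dz": 0,"twist": 0}
    - {"jaw": -1,"dx": 0,"dy": 0,"dz": 0,"twist": 0}
    - {"jaw": -1,"dx": 0,"dy": 0,"dz": 0,"twist": 0}

```text
t: 10.93
eef_pos: [0.6467, 0.0113, 0.0814]
ee_rot: [-3.141, -0.002, -0.228]
force: [-0.9, 1.0, 6.2]
width: 0.0498
gripper_force: 30.0
```

Emit:
move_arm:
  increments:
    - {"jaw": -1,"dx": 0,"dy": 0,"dz": -0.02,"twist": 0}
    - {"jaw": -1,"dx": 0,"dy": 0,"dz": -0.02,"twist": 0}
    - {"jaw": -1,"dx": 0,"dy": 0,"dz": -0.02,"twist": 0.12}
    - {"jaw": -1,"dx": 0,"dy": 0,"dz": -0.02,"twist": 0.12}
    - {"jaw": -1,"dx": 0,"dy": 0,"dz": -0.01,"twist": 0.12}
    - {"jaw": -1,"dx": 0,"dy": 0,"dz": 0,"twist": 0.12}
    - {"jaw": -1,"dx": 0,"dy": 0,"dz": 0,"twist": 0.12}
    - {"jaw": -1,"dx": 0,"dy": 0,"dz": 0,"twist": 0.12}
    - {"jaw": -1,"dx": 0,"dy": 0,"dz": 0,"twist": 0.12}
    - {"jaw": -1,"dx": 0,"dy": 0,"dz": 0,"twist": 0.12}
    - {"jaw": -1,"dx": 0,"dy": 0,"dz": 0,"twist": 0.12}
    - {"jaw": -1,"dx": 0,"dy": 0,"dz": 0,"twist": 0.12}

```text
t: 11.93
eef_pos: [0.6455, 0.011, 0.1697]
ee_rot: [3.141, 0.0, -1.435]
force: [-0.8, -0.2, -1.9]
width: 0.0494
gripper_force: 30.0
```

Emit:
move_arm:
  increments:
    - {"jaw": -1,"dx": 0,"dy": 0,"dz": 0,"twist": 0.12}
    - {"jaw": -1,"dx": 0,"dy": 0,"dz": 0,"twist": 0}

```text
t: 12.1
eef_pos: [0.6455, 0.0109, 0.1697]
ee_rot: [3.141, -0.0, -1.554]
force: [-1.1, 0.5, -1.6]
width: 0.0497
gripper_force: 30.0
```

Run:
```python
from plan import *
plan([(.6217,.2519,None,-1.5506)])
```

```text
from [0.6455 0.0109 0.1697] -1.5542 t 12.1 w 0.0497 F [-1.1  0.5 -1.6]
7 x {"dx":-0.0345,"dy":0.0028,"dz":-0.0000,"twist":-0.0005} total [-0.2413  0.0198 -0.    ] -0.0036
```

Emit:
move_arm:
  increments:
    - {"jaw": -1,"dx": -0.0345,"dy": 0.0028,"dz": 0,"twist": -0.0036}
    - {"jaw": -1,"dx": -0.0345,"dy": 0.0028,"dz": 0,"twist": 0}
    - {"jaw": -1,"dx": -0.0345,"dy": 0.0028,"dz": 0,"twist": 0}
    - {"jaw": -1,"dx": -0.0345,"dy": 0.0028,"dz": 0,"twist": 0}
    - {"jaw": -1,"dx": -0.0345,"dy": 0.0028,"dz": 0,"twist": 0}
    - {"jaw": -1,"dx": -0.0345,"dy": 0.0028,"dz": 0,"twist": 0}
    - {"jaw": -1,"dx": -0.0345,"dy": 0.0028,"dz": 0,"twist": 0}
    - {"jaw": -1,"dx": 0,"dy": 0,"dz": 0.027,"twist": 0}
    - {"jaw": -1,"dx": 0,"dy": 0,"dz": 0.027,"twist": 0}
    - {"jaw": -1,"dx": 0,"dy": 0,"dz": 0,"twist": 0}
    - {"jaw": -1,"dx": 0,"dy": 0,"dz": 0,"twist": 0}

```text
t: 13.02
eef_pos: [0.6192, 0.2513, 0.1147]
ee_rot: [3.138, -0.003, -1.542]
force: [1.9, 0.1, -0.6]
width: 0.0498
gripper_force: 30.0
```

Emit:
move_arm:
  increments:
    - {"jaw": -1,"dx": 0,"dy": 0,"dz": 0,"twist": 0}
    - {"jaw": -1,"dx": 0,"dy": 0,"dz": 0,"twist": 0}

```text
t: 13.18
eef_pos: [0.6212, 0.252, 0.118]
ee_rot: [-3.139, 0.001, -1.544]
force: [-0.3, -0.3, -1.5]
width: 0.0495
gripper_force: 30.0
```

Emit:
move_arm:
  increments:
    - {"jaw": -1,"dx": 0,"dy": 0,"dz": 0.006,"twist": 0.004}
    - {"jaw": -1,"dx": 0,"dy": 0,"dz": 0.006,"twist": 0}
    - {"jaw": -1,"dx": 0,"dy": 0,"dz": 0.005,"twist": 0}
    - {"jaw": -1,"dx": 0,"dy": 0,"dz": 0.005,"twist": 0}
    - {"jaw": -1,"dx": 0,"dy": 0,"dz": 0,"twist": 0}
    - {"jaw": -1,"dx": 0,"dy": 0,"dz": 0,"twist": 0}
    - {"jaw": -1,"dx": 0,"dy": 0,"dz": 0,"twist": 0}

```text
t: 13.77
eef_pos: [0.6202, 0.2518, 0.0946]
ee_rot: [-3.141, -0.0, -1.548]
force: [-1.9, -0.9, 5.0]
width: 0.05
gripper_force: 30.0
```

Emit:
move_arm:
  increments:
    - {"jaw": 0.6,"dx": 0,"dy": 0,"dz": 0,"twist": 0}
    - {"jaw": 0.6,"dx": 0,"dy": 0,"dz": 0,"twist": 0}
    - {"jaw": 0.6,"dx": 0,"dy": 0,"dz": 0,"twist": 0}
    - {"jaw": 0.6,"dx": 0,"dy": 0,"dz": -0.02,"twist": 0}
    - {"jaw": 0.6,"dx": 0,"dy": 0,"dz": -0.035,"twist": 0}
    - {"jaw": 0.6,"dx": 0,"dy": 0,"dz": -0.04,"twist": 0}
    - {"jaw": 0.6,"dx": 0,"dy": 0,"dz": -0.04,"twist": 0}
    - {"jaw": 0.6,"dx": 0,"dy": 0,"dz": -0.04,"twist": 0}
    - {"jaw": 0.6,"dx": 0,"dy": 0,"dz": -0.03,"twist": 0}
    - {"jaw": 0.6,"dx": 0.0371,"dy": 0.0028,"dz": 0,"twist": 0}
    - {"jaw": 0.6,"dx": 0.0371,"dy": 0.0028,"dz": 0,"twist": 0}
    - {"jaw": 0.6,"dx": 0.0371,"dy": 0.0028,"dz": 0,"twist": 0}

```text
t: 14.77
eef_pos: [0.614, 0.1399, 0.2996]
ee_rot: [-3.141, 0.001, -1.547]
force: [1.2, -0.8, -0.2]
width: 0.0701
gripper_force: 0.0
```

Emit:
move_arm:
  increments:
    - {"jaw": 0.6,"dx": 0.0371,"dy": 0.0028,"dz": 0,"twist": 0}
    - {"jaw": 0.6,"dx": 0.0371,"dy": 0.0028,"dz": 0,"twist": 0}
    - {"jaw": 0.6,"dx": 0.0371,"dy": 0.0028,"dz": 0,"twist": 0}
    - {"jaw": 0.6,"dx": 0.0371,"dy": 0.0028,"dz": 0,"twist": 0}
    - {"jaw": 0.6,"dx": 0.0371,"dy": 0.0028,"dz": 0,"twist": 0}
    - {"jaw": 0.6,"dx": 0.0371,"dy": 0.0028,"dz": 0,"twist": 0}
    - {"jaw": 0.6,"dx": 0.0371,"dy": 0.0028,"dz": 0,"twist": 0}
    - {"jaw": 0.6,"dx": 0.0371,"dy": 0.0028,"dz": 0,"twist": 0}
    - {"jaw": 0.6,"dx": 0.0371,"dy": 0.0028,"dz": 0,"twist": 0}
    - {"jaw": 0.6,"dx": 0.0371,"dy": 0.0028,"dz": 0,"twist": 0}
    - {"jaw": 0.6,"dx": 0,"dy": 0,"dz": 0,"twist": 0}
    - {"jaw": 0.6,"dx": 0,"dy": 0,"dz": 0,"twist": 0}

```text
t: 15.77
eef_pos: [0.5939, -0.2331, 0.2985]
ee_rot: [3.141, 0.0, -1.552]
force: [0.5, 0.7, -0.3]
width: 0.0699
gripper_force: 0.0
```

Run:
```python
from soaps import *
im=find(zs=[.019,.033])
im2=arm.grab_frame("side")
cv2.imwrite("pics/p3.png",np.vstack([cv2.resize(im[140:270,200:330],(390,390),interpolation=2)]))
from plan import *
plan([(.5947,-.2317,None,None),(None,None,.230,-1.5473)])
```

```text
[267. 185.] z 0.019 [ 0.6303  0.1317 -1.476 ] res 0.649 748
[267. 185.] z 0.033 [ 0.6283  0.1298 -1.4594] res 0.648 748
[235. 187.] z 0.019 [0.6253 0.257  1.5215] res 0.611 671
[235. 187.] z 0.033 [0.6232 0.2545 1.5212] res 0.61 671
[255. 239.] z 0.019 [0.427  0.1756 0.2875] res 0.055 262
[255. 239.] z 0.033 [0.4261 0.1734 0.2813] res 0.064 262
[218. 252.] z 0.019 [0.3743 0.3086 0.8724] res 0.055 269
[218. 252.] z 0.033 [0.3737 0.3053 0.8606] res 0.059 269
from [ 0.5944 -0.231   0.2989] -1.5493 t 15.87 w 0.0699 F [ 0.3 -0.2 -0.2]
1 x {"dx":0.0007,"dy":-0.0003,"dz":-0.0000,"twist":0.0000} total [ 0.0007 -0.0003 -0.    ] 0
2 x {"dx":0.0000,"dy":-0.0000,"dz":0.0344,"twist":-0.0010} total [ 0.     -0.      0.0689] -0.002
```

View pics/p3.png

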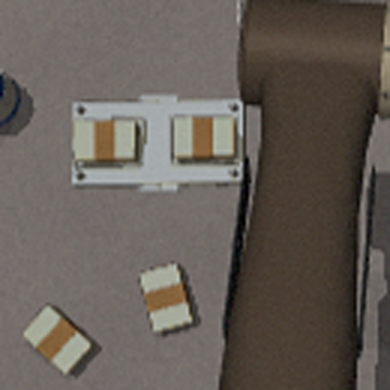

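Both foot-tier soaps are square in their pockets, at crop pixels (105,140) and (205,138). Now tray_2.

Emit:
move_arm:
  increments:
    - {"jaw": 0.6,"dx": 0.0007,"dy": -0.0003,"dz": 0.03,"twist": 0}
    - {"jaw": 0.6,"dx": 0,"dy": 0,"dz": 0.025,"twist": 0}
    - {"jaw": 0.6,"dx": 0,"dy": 0,"dz": 0.014,"twist": 0}
    - {"jaw": -0.3,"dx": 0,"dy": 0,"dz": 0,"twist": 0}
    - {"jaw": -0.3,"dx": 0,"dy": 0,"dz": 0,"twist": 0}
    - {"jaw": -0.3,"dx": 0,"dy": 0,"dz": 0,"twist": 0}
    - {"jaw": -0.3,"dx": 0,"dy": 0,"dz": 0,"twist": 0}
    - {"jaw": -0.3,"dx": 0,"dy": 0,"dz": 0,"twist": 0}
    - {"jaw": -1,"dx": 0,"dy": 0,"dz": 0,"twist": 0}
    - {"jaw": -1,"dx": 0,"dy": 0,"dz": 0,"twist": 0}
    - {"jaw": -1,"dx": 0,"dy": 0,"dz": 0,"twist": 0}
    - {"jaw": -1,"dx": 0,"dy": 0,"dz": 0,"twist": 0}
  force: 50

```text
t: 16.87
eef_pos: [0.5948, -0.2318, 0.2303]
ee_rot: [-3.141, -0.0, -1.549]
force: [0.2, 0.1, 0.0]
width: 0.0158
gripper_force: 0.0
```

Emit:
move_arm:
  increments:
    - {"jaw": -1,"dx": 0,"dy": 0,"dz": 0,"twist": 0}
    - {"jaw": -1,"dx": 0,"dy": 0,"dz": 0,"twist": 0}
    - {"jaw": -1,"dx": 0,"dy": 0,"dz": 0,"twist": 0}
    - {"jaw": -1,"dx": 0,"dy": 0,"dz": 0,"twist": 0}

```text
t: 17.2
eef_pos: [0.5949, -0.2318, 0.2301]
ee_rot: [-3.141, -0.0, -1.549]
force: [1.4, 0.1, -0.3]
width: 0.0112
gripper_force: 50.0
```

Emit:
move_arm:
  increments:
    - {"jaw": -1,"dx": 0,"dy": 0,"dz": -0.008,"twist": 0}
    - {"jaw": -1,"dx": 0,"dy": 0,"dz": -0.012,"twist": 0}
    - {"jaw": -1,"dx": 0,"dy": 0,"dz": -0.015,"twist": 0}
    - {"jaw": -1,"dx": 0,"dy": 0,"dz": -0.015,"twist": 0}
    - {"jaw": -1,"dx": 0,"dy": 0,"dz": -0.02,"twist": 0.003}
    - {"jaw": -1,"dx": 0,"dy": 0,"dz": 0,"twist": 0}
    - {"jaw": -1,"dx": 0,"dy": 0,"dz": 0,"twist": 0}

```text
t: 17.78
eef_pos: [0.5951, -0.2317, 0.3019]
ee_rot: [-3.139, -0.0, -1.552]
force: [-0.4, -0.9, -4.0]
width: 0.0118
gripper_force: 50.0
```

Run:
```python
from plan import *
from h import *
plan([(.6231,.1908,None,-1.5523),(None,None,.2,None)],step=.03)
cv2.imwrite("pics/p4.png",cv2.resize(arm.grab_frame("side")[100:320,260:480],(440,440),interpolation=2))
```

```text
from [ 0.5951 -0.2317  0.3019] -1.5517 t 17.78 w 0.0118 F [-0.4 -0.9 -4. ]
15 x {"dx":-0.0281,"dy":-0.0024,"dz":-0.0000,"twist":0.0000} total [-0.4219 -0.0361 -0.    ] 0.0006
4 x {"dx":0.0000,"dy":-0.0000,"dz":0.0255,"twist":0.0000} total [ 0.     -0.      0.1019] 0
```

View pics/p4.png

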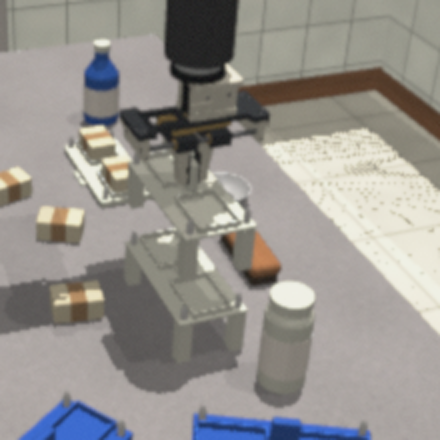

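Tray_2 came up clean and level from tray_1, with its handle at about (190,165). Carrying it over.

Emit:
move_arm:
  increments:
    - {"jaw": -1,"dx": -0.0141,"dy": -0.0012,"dz": 0,"twist": 0}
    - {"jaw": -1,"dx": -0.0281,"dy": -0.0024,"dz": 0,"twist": 0}
    - {"jaw": -1,"dx": -0.0281,"dy": -0.0024,"dz": 0,"twist": 0}
    - {"jaw": -1,"dx": -0.0281,"dy": -0.0024,"dz": 0,"twist": 0}
    - {"jaw": -1,"dx": -0.0281,"dy": -0.0024,"dz": 0,"twist": 0}
    - {"jaw": -1,"dx": -0.0281,"dy": -0.0024,"dz": 0,"twist": 0}
    - {"jaw": -1,"dx": -0.0281,"dy": -0.0024,"dz": 0,"twist": 0}
    - {"jaw": -1,"dx": -0.0281,"dy": -0.0024,"dz": 0,"twist": 0}

```text
t: 18.5
eef_pos: [0.6079, -0.0188, 0.2989]
ee_rot: [3.139, -0.0, -1.552]
force: [0.9, 0.2, -3.3]
width: 0.0119
gripper_force: 50.0
```

Emit:
move_arm:
  increments:
    - {"jaw": -1,"dx": -0.0281,"dy": -0.0024,"dz": 0,"twist": 0}
    - {"jaw": -1,"dx": -0.0281,"dy": -0.0024,"dz": 0,"twist": 0}
    - {"jaw": -1,"dx": -0.0281,"dy": -0.0024,"dz": 0,"twist": 0}
    - {"jaw": -1,"dx": -0.0281,"dy": -0.0024,"dz": 0,"twist": 0}
    - {"jaw": -1,"dx": -0.0281,"dy": -0.0024,"dz": 0,"twist": 0}
    - {"jaw": -1,"dx": -0.0281,"dy": -0.0024,"dz": 0,"twist": 0}
    - {"jaw": -1,"dx": -0.0281,"dy": -0.0024,"dz": 0.015,"twist": 0}
    - {"jaw": -1,"dx": -0.0141,"dy": -0.0012,"dz": 0.025,"twist": 0}
    - {"jaw": -1,"dx": 0,"dy": 0,"dz": 0.025,"twist": 0}
    - {"jaw": -1,"dx": 0,"dy": 0,"dz": 0.02,"twist": 0}
    - {"jaw": -1,"dx": 0,"dy": 0,"dz": 0,"twist": 0}
    - {"jaw": -1,"dx": 0,"dy": 0,"dz": 0,"twist": 0}

```text
t: 19.5
eef_pos: [0.6217, 0.1904, 0.2135]
ee_rot: [3.138, -0.002, -1.551]
force: [0.1, -0.0, -1.0]
width: 0.0117
gripper_force: 50.0
```

Emit:
move_arm:
  increments:
    - {"jaw": -1,"dx": 0,"dy": 0,"dz": 0,"twist": 0}
    - {"jaw": -1,"dx": 0,"dy": 0,"dz": 0,"twist": 0}

```text
t: 19.67
eef_pos: [0.6235, 0.1907, 0.2169]
ee_rot: [-3.139, 0.001, -1.552]
force: [-0.0, 0.1, -3.0]
width: 0.0117
gripper_force: 50.0
```

Run:
```python
from plan import *
from h import *
plan([(.6231,.1908,.2,-1.5523)],step=.03)
a=arm.grab_frame("side")[100:230,240:400];b=arm.grab_frame("top")[140:230,200:320]
cv2.imwrite("pics/p5.png",np.hstack([cv2.resize(a,(480,390),interpolation=2),cv2.resize(b,(320,390),interpolation=2)]))
```

```text
from [0.6235 0.1907 0.2169] -1.5517 t 19.67 w 0.0117 F [-0.   0.1 -3. ]
1 x {"dx":-0.0001,"dy":0.0004,"dz":0.0169,"twist":0.0006} total [-0.0001  0.0004  0.0169] 0.0006
```

View pics/p5.png

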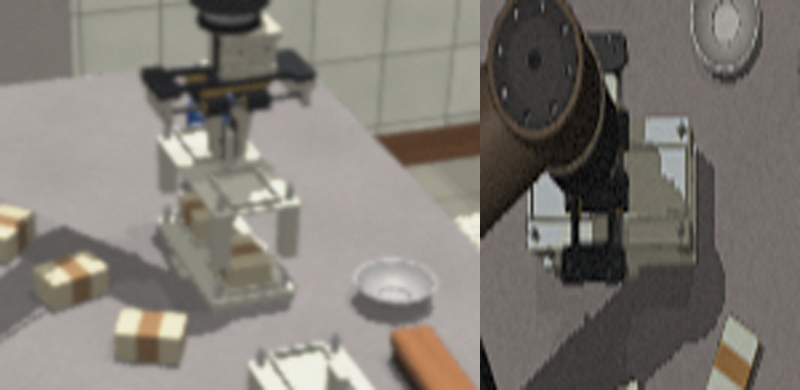

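The tray hangs level above the foot tier, legs over the corner pegs at about (168,210) and (285,280). Lowering it by feel.

Emit:
move_arm:
  increments:
    - {"jaw": -1,"dx": 0,"dy": 0.0004,"dz": 0.012,"twist": 0}
    - {"jaw": -1,"dx": 0,"dy": 0,"dz": 0.008,"twist": 0}
    - {"jaw": -1,"dx": 0,"dy": 0,"dz": 0.004,"twist": 0}
    - {"jaw": -1,"dx": 0,"dy": 0,"dz": 0.004,"twist": 0}
    - {"jaw": -1,"dx": 0,"dy": 0,"dz": 0,"twist": 0}
    - {"jaw": -1,"dx": 0,"dy": 0,"dz": 0,"twist": 0}

```text
t: 20.27
eef_pos: [0.6223, 0.1907, 0.1867]
ee_rot: [3.141, -0.0, -1.552]
force: [-0.3, 0.8, -2.3]
width: 0.0117
gripper_force: 50.0
```

Emit:
move_arm:
  increments:
    - {"jaw": -1,"dx": 0,"dy": 0,"dz": 0.004,"twist": 0}
    - {"jaw": -1,"dx": 0,"dy": 0,"dz": 0.004,"twist": 0}
    - {"jaw": -1,"dx": 0,"dy": 0,"dz": 0,"twist": 0}
    - {"jaw": -1,"dx": 0,"dy": 0,"dz": 0,"twist": 0}

```text
t: 20.6
eef_pos: [0.6225, 0.1909, 0.1788]
ee_rot: [-3.141, 0.001, -1.552]
force: [0.8, 3.8, -5.1]
width: 0.0119
gripper_force: 50.0
```

Emit:
move_arm:
  increments:
    - {"jaw": -1,"dx": -0.0006,"dy": 0,"dz": 0.004,"twist": 0}
    - {"jaw": -1,"dx": 0,"dy": 0,"dz": 0.004,"twist": 0}
    - {"jaw": -1,"dx": 0,"dy": 0,"dz": 0.001,"twist": 0}
    - {"jaw": -1,"dx": 0,"dy": 0,"dz": 0,"twist": 0}

```text
t: 20.93
eef_pos: [0.6225, 0.1914, 0.1712]
ee_rot: [-3.141, 0.0, -1.551]
force: [-2.9, 4.2, 5.6]
width: 0.0113
gripper_force: 50.0
```

Emit:
move_arm:
  increments:
    - {"jaw": -1,"dx": 0,"dy": 0,"dz": 0.002,"twist": 0}
    - {"jaw": -1,"dx": 0,"dy": 0,"dz": 0,"twist": 0}
    - {"jaw": -1,"dx": 0,"dy": 0,"dz": 0,"twist": 0}

```text
t: 21.18
eef_pos: [0.6225, 0.1914, 0.1711]
ee_rot: [-3.14, 0.0, -1.551]
force: [-8.1, 3.4, 17.5]
width: 0.0121
gripper_force: 50.0
```

Emit:
move_arm:
  increments:
    - {"jaw": -1,"dx": 0,"dy": 0,"dz": -0.0025,"twist": 0}
    - {"jaw": 0.6,"dx": 0,"dy": 0,"dz": 0,"twist": 0}
    - {"jaw": 0.6,"dx": 0,"dy": 0,"dz": 0,"twist": 0}
    - {"jaw": 0.6,"dx": 0,"dy": 0,"dz": 0,"twist": 0}
    - {"jaw": 0.6,"dx": 0,"dy": 0,"dz": 0,"twist": 0}
    - {"jaw": 0.6,"dx": 0,"dy": 0,"dz": 0,"twist": 0}
    - {"jaw": 0.6,"dx": 0,"dy": 0,"dz": -0.01,"twist": 0}
    - {"jaw": 0.6,"dx": 0,"dy": 0,"dz": -0.025,"twist": 0}
    - {"jaw": 0.6,"dx": 0,"dy": 0,"dz": -0.025,"twist": 0}
    - {"jaw": 0.6,"dx": 0,"dy": 0,"dz": -0.03,"twist": 0}

```text
t: 22.02
eef_pos: [0.6218, 0.1907, 0.2612]
ee_rot: [3.14, -0.001, -1.552]
force: [1.2, 0.0, -0.7]
width: 0.0658
gripper_force: 0.0
```

Emit:
move_arm:
  increments:
    - {"jaw": 0.6,"dx": 0.002,"dy": 0.0326,"dz": 0,"twist": 0}
    - {"jaw": 0.6,"dx": 0.002,"dy": 0.0326,"dz": 0,"twist": 0}
    - {"jaw": 0.6,"dx": 0.002,"dy": 0.0326,"dz": 0,"twist": 0}
    - {"jaw": 0.6,"dx": 0.002,"dy": 0.0326,"dz": 0,"twist": 0}
    - {"jaw": 0.6,"dx": 0.002,"dy": 0.0326,"dz": 0,"twist": 0}
    - {"jaw": 0.6,"dx": 0.002,"dy": 0.0326,"dz": 0,"twist": 0}
    - {"jaw": 0.6,"dx": 0,"dy": 0,"dz": 0.01,"twist": 0.12}
    - {"jaw": 0.6,"dx": 0,"dy": 0,"dz": 0.01,"twist": 0.12}
    - {"jaw": 0.6,"dx": 0,"dy": 0,"dz": 0.01,"twist": 0.12}
    - {"jaw": 0.6,"dx": 0,"dy": 0,"dz": 0.01,"twist": 0.12}
    - {"jaw": 0.6,"dx": 0,"dy": 0,"dz": 0.01,"twist": 0.12}
    - {"jaw": 0.6,"dx": 0,"dy": 0,"dz": 0.01,"twist": 0.12}

```text
t: 23.02
eef_pos: [0.4272, 0.1755, 0.2011]
ee_rot: [-3.141, 0.001, -2.277]
force: [-0.0, -0.7, -0.2]
width: 0.0698
gripper_force: 0.0
```

Emit:
move_arm:
  increments:
    - {"jaw": 0.6,"dx": 0,"dy": 0,"dz": 0.01,"twist": 0.12}
    - {"jaw": 0.6,"dx": 0,"dy": 0,"dz": 0.01,"twist": 0.12}
    - {"jaw": 0.6,"dx": 0,"dy": 0,"dz": 0.01,"twist": 0.12}
    - {"jaw": 0.6,"dx": 0,"dy": 0,"dz": 0.01,"twist": 0.12}
    - {"jaw": 0.6,"dx": 0,"dy": 0,"dz": 0.01,"twist": 0.115}
    - {"jaw": 0.6,"dx": 0,"dy": 0,"dz": 0.01,"twist": 0}
    - {"jaw": 0.6,"dx": 0,"dy": 0,"dz": 0,"twist": 0}
    - {"jaw": 0.6,"dx": 0,"dy": 0,"dz": 0,"twist": 0}

```text
t: 23.68
eef_pos: [0.4271, 0.1753, 0.141]
ee_rot: [-3.141, -0.0, -2.866]
force: [-0.0, 0.3, -0.3]
width: 0.0703
gripper_force: 0.0
```

Run:
```python
from plan import *
from soaps import *
plan([(.4272,.1755,None,-2.866)],step=.03)
im=find();a=arm.grab_frame("side")[100:230,240:400]
cv2.imwrite("pics/p6.png",np.hstack([cv2.resize(a,(480,390),interpolation=2),cv2.resize(im[150:240,210:320],(320,390),interpolation=2)]))
```

```text
from [0.4271 0.1753 0.141 ] -2.8656 t 23.68 w 0.0703 F [-0.   0.3 -0.3]
1 x {"dx":-0.0002,"dy":0.0001,"dz":-0.0000,"twist":0.0004} total [-0.0002  0.0001 -0.    ] 0.0004
[351. 234.] z 0.019 [ 0.4457 -0.1823 -0.1293] res 0.036 268
```

View pics/p6.png

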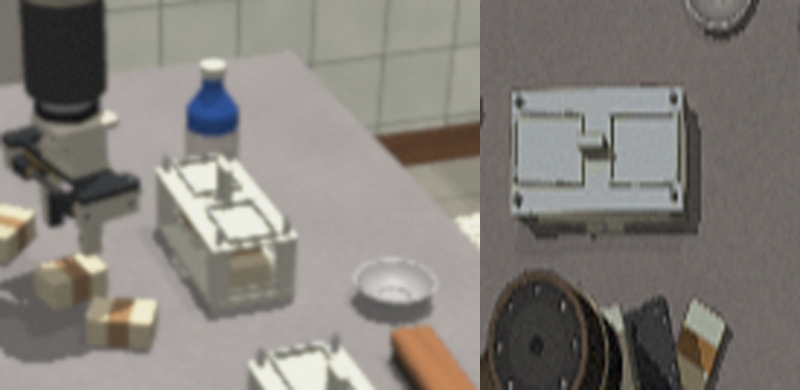

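Tray_2 sits fully down. Soap B, now at about (700,340) in the top crop, has been knocked about 3.5 cm. I'll remeasure it later and grasp A now.

Emit:
move_arm:
  increments:
    - {"jaw": 0.6,"dx": 0,"dy": 0,"dz": 0.02,"twist": 0}
    - {"jaw": 0.6,"dx": 0,"dy": 0,"dz": 0.02,"twist": 0}
    - {"jaw": 0.6,"dx": 0,"dy": 0,"dz": 0.015,"twist": 0}
    - {"jaw": 0.6,"dx": 0,"dy": 0,"dz": 0.005,"twist": 0}
    - {"jaw": -1,"dx": 0,"dy": 0,"dz": 0,"twist": 0}
    - {"jaw": -1,"dx": 0,"dy": 0,"dz": 0,"twist": 0}
    - {"jaw": -1,"dx": 0,"dy": 0,"dz": 0,"twist": 0}
    - {"jaw": -1,"dx": 0,"dy": 0,"dz": 0,"twist": 0}
    - {"jaw": -1,"dx": 0,"dy": 0,"dz": 0,"twist": 0}
    - {"jaw": -1,"dx": 0,"dy": 0,"dz": 0,"twist": 0}
  force: 30

```text
t: 24.62
eef_pos: [0.4276, 0.176, 0.0817]
ee_rot: [3.141, 0.002, -2.866]
force: [-0.8, 0.9, 6.8]
width: 0.0499
gripper_force: 30.0
```

Emit:
move_arm:
  increments:
    - {"jaw": -1,"dx": 0,"dy": 0,"dz": -0.02,"twist": 0}
    - {"jaw": -1,"dx": 0,"dy": 0,"dz": -0.02,"twist": 0}
    - {"jaw": -1,"dx": 0,"dy": 0,"dz": -0.02,"twist": -0.12}
    - {"jaw": -1,"dx": 0,"dy": 0,"dz": -0.02,"twist": -0.12}
    - {"jaw": -1,"dx": 0,"dy": 0,"dz": -0.02,"twist": -0.12}
    - {"jaw": -1,"dx": 0,"dy": 0,"dz": -0.02,"twist": -0.12}
    - {"jaw": -1,"dx": 0,"dy": 0,"dz": -0.02,"twist": -0.12}
    - {"jaw": -1,"dx": 0,"dy": 0,"dz": -0.02,"twist": -0.12}
    - {"jaw": -1,"dx": 0,"dy": 0,"dz": -0.01,"twist": -0.12}
    - {"jaw": -1,"dx": 0,"dy": 0,"dz": 0,"twist": -0.12}
    - {"jaw": -1,"dx": 0,"dy": 0,"dz": 0,"twist": -0.12}
    - {"jaw": -1,"dx": 0,"dy": 0,"dz": 0,"twist": -0.12}

```text
t: 25.62
eef_pos: [0.4266, 0.1751, 0.251]
ee_rot: [-3.142, 0.001, -1.661]
force: [-0.7, -0.5, -2.0]
width: 0.0497
gripper_force: 30.0
```

Emit:
move_arm:
  increments:
    - {"jaw": -1,"dx": 0,"dy": 0,"dz": 0,"twist": -0.115}
    - {"jaw": -1,"dx": 0,"dy": 0,"dz": 0,"twist": 0}
    - {"jaw": -1,"dx": 0,"dy": 0,"dz": 0,"twist": 0}

```text
t: 25.87
eef_pos: [0.4267, 0.1751, 0.2507]
ee_rot: [3.141, 0.0, -1.556]
force: [-0.2, 0.5, -2.3]
width: 0.0498
gripper_force: 30.0
```

Run:
```python
from plan import *
sx,sy,yaw=.6225,.1912,.0202
for s in(-1,1): print("pocket",sx-s*.061*math.sin(yaw),sy+s*.061*math.cos(yaw))
plan([(sx-.061*math.sin(yaw),sy+.061*math.cos(yaw),None,-1.5506)],step=.03)
```

```text
pocket 0.623732116203895 0.1302124447968268
pocket 0.6212678837961051 0.2521875552031732
from [0.4267 0.1751 0.2507] -1.5555 t 25.87 w 0.0498 F [-0.2  0.5 -2.3]
7 x {"dx":-0.0106,"dy":-0.0280,"dz":-0.0000,"twist":-0.0007} total [-0.0741 -0.1957 -0.    ] -0.0049
```

Emit:
move_arm:
  increments:
    - {"jaw": -1,"dx": -0.0106,"dy": -0.028,"dz": 0,"twist": -0.005}
    - {"jaw": -1,"dx": -0.0106,"dy": -0.028,"dz": 0,"twist": 0}
    - {"jaw": -1,"dx": -0.0106,"dy": -0.028,"dz": 0,"twist": 0}
    - {"jaw": -1,"dx": -0.0106,"dy": -0.028,"dz": 0,"twist": 0}
    - {"jaw": -1,"dx": -0.0106,"dy": -0.028,"dz": 0,"twist": 0}
    - {"jaw": -1,"dx": -0.0106,"dy": -0.028,"dz": 0,"twist": 0}
    - {"jaw": -1,"dx": -0.0106,"dy": -0.028,"dz": 0,"twist": 0}
    - {"jaw": -1,"dx": 0,"dy": 0,"dz": 0.03,"twist": 0}
    - {"jaw": -1,"dx": 0,"dy": 0,"dz": 0.027,"twist": 0}
    - {"jaw": -1,"dx": 0,"dy": 0,"dz": 0,"twist": 0}
    - {"jaw": -1,"dx": 0,"dy": 0,"dz": 0,"twist": 0}
    - {"jaw": -1,"dx": 0,"dy": 0,"dz": 0,"twist": 0}

```text
t: 26.87
eef_pos: [0.6217, 0.2543, 0.1951]
ee_rot: [-3.14, -0.0, -1.548]
force: [-0.4, -0.4, -0.5]
width: 0.0501
gripper_force: 30.0
```

Emit:
move_arm:
  increments:
    - {"jaw": -1,"dx": 0,"dy": 0,"dz": 0,"twist": 0}
    - {"jaw": -1,"dx": 0,"dy": 0,"dz": 0,"twist": 0}

```text
t: 27.03
eef_pos: [0.6217, 0.2546, 0.1959]
ee_rot: [-3.139, 0.002, -1.547]
force: [0.3, -0.1, -2.4]
width: 0.0498
gripper_force: 30.0
```

Emit:
move_arm:
  increments:
    - {"jaw": -1,"dx": 0.0024,"dy": 0,"dz": 0.008,"twist": 0.003}
    - {"jaw": -1,"dx": 0,"dy": 0,"dz": 0.006,"twist": 0}
    - {"jaw": -1,"dx": 0,"dy": 0,"dz": 0.005,"twist": 0}
    - {"jaw": -1,"dx": 0,"dy": 0,"dz": 0.005,"twist": 0}
    - {"jaw": -1,"dx": 0,"dy": 0,"dz": 0.003,"twist": 0}
    - {"jaw": -1,"dx": 0,"dy": 0,"dz": 0,"twist": 0}
    - {"jaw": -1,"dx": 0,"dy": 0,"dz": 0,"twist": 0}

```text
t: 27.62
eef_pos: [0.6218, 0.2533, 0.1717]
ee_rot: [-3.137, 0.003, -1.548]
force: [-13.5, 3.3, 29.1]
width: 0.0495
gripper_force: 30.0
```

Emit:
move_arm:
  increments:
    - {"jaw": -1,"dx": 0,"dy": 0,"dz": -0.005,"twist": 0}
    - {"jaw": -1,"dx": 0,"dy": 0,"dz": 0,"twist": 0}
    - {"jaw": -1,"dx": 0,"dy": 0,"dz": 0,"twist": 0}
    - {"jaw": -1,"dx": 0,"dy": 0,"dz": 0,"twist": 0}

```text
t: 27.95
eef_pos: [0.6217, 0.2527, 0.172]
ee_rot: [-3.14, 0.001, -1.549]
force: [-2.0, 5.8, 6.4]
width: 0.0497
gripper_force: 30.0
```

Run:
```python
from plan import *
from soaps import *
plan([],step=.03)
im=find();a=arm.grab_frame("side")[110:200,270:370]
cv2.imwrite("pics/p7.png",np.hstack([cv2.resize(a,(450,405),interpolation=2),cv2.resize(im[150:240,210:320],(350,405),interpolation=2)]))
```

```text
from [0.6217 0.2527 0.172 ] -1.5492 t 27.95 w 0.0497 F [-2.   5.8  6.4]
[284. 230.] z 0.019 [ 0.4646  0.0748 -0.3609] res 0.753 1161
[351. 234.] z 0.019 [ 0.4609 -0.1619 -1.5704] res 0.761 1177
```

View pics/p7.png

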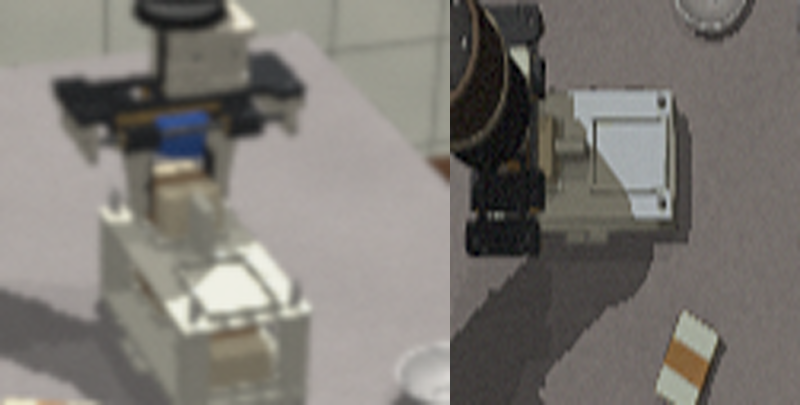

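Emit:
move_arm:
  increments:
    - {"jaw": 0.6,"dx": 0,"dy": 0,"dz": 0,"twist": 0}
    - {"jaw": 0.6,"dx": 0,"dy": 0,"dz": 0,"twist": 0}
    - {"jaw": 0.6,"dx": 0,"dy": 0,"dz": 0,"twist": 0}
    - {"jaw": 0.6,"dx": 0,"dy": 0,"dz": -0.015,"twist": 0}
    - {"jaw": 0.6,"dx": 0,"dy": 0,"dz": -0.025,"twist": 0}
    - {"jaw": 0.6,"dx": 0,"dy": 0,"dz": -0.035,"twist": 0}
    - {"jaw": 0.6,"dx": 0.035,"dy": 0,"dz": 0,"twist": 0}
    - {"jaw": 0.6,"dx": 0.035,"dy": 0,"dz": 0,"twist": 0}
    - {"jaw": 0.6,"dx": 0.035,"dy": 0,"dz": 0,"twist": 0}
    - {"jaw": 0.6,"dx": 0.035,"dy": 0,"dz": 0,"twist": 0}
    - {"jaw": 0.6,"dx": 0.035,"dy": 0,"dz": 0,"twist": 0}
    - {"jaw": 0.6,"dx": 0.035,"dy": 0,"dz": 0,"twist": 0}

```text
t: 29.05
eef_pos: [0.6252, 0.0397, 0.2461]
ee_rot: [3.141, -0.001, -1.55]
force: [1.5, 0.2, -0.6]
width: 0.0702
gripper_force: 0.0
```

Emit:
move_arm:
  increments:
    - {"jaw": 0.6,"dx": 0.035,"dy": 0,"dz": 0,"twist": 0}
    - {"jaw": 0.6,"dx": 0.035,"dy": 0,"dz": 0,"twist": 0}
    - {"jaw": 0.6,"dx": 0.035,"dy": 0,"dz": 0,"twist": 0}
    - {"jaw": 0.6,"dx": 0.035,"dy": 0,"dz": 0,"twist": 0}
    - {"jaw": 0.6,"dx": 0,"dy": 0,"dz": 0,"twist": 0}

```text
t: 29.47
eef_pos: [0.6277, -0.1037, 0.2458]
ee_rot: [3.14, -0.001, -1.554]
force: [0.4, 0.5, 0.1]
width: 0.0702
gripper_force: 0.0
```

```bash
sed -i 's/;bg=np.median(im\[210:215,150:200\].reshape(-1,3),0)/;bg=np.array([102,106,112.])/' soaps.py
python3 - <<'E'
from plan import *
from soaps import *
plan([],step=.03)
im=find();a=arm.grab_frame("side")[110:200,270:370]
cv2.imwrite("pics/p8.png",np.hstack([cv2.resize(a,(450,405),interpolation=2),cv2.resize(im[150:220,210:300],(350,405),interpolation=2)]))
E
```

```text
from [ 0.6277 -0.1037  0.2458] -1.554 t 29.47 w 0.0702 F [0.4 0.5 0.1]
[354. 154.] z 0.019 [ 0.7515 -0.2145  1.4891] res 0.72 115
[231. 183.] z 0.019 [0.6486 0.2823 0.1296] res 0.235 287
[351. 234.] z 0.019 [ 0.4457 -0.1825 -0.1266] res 0.036 269
[218. 252.] z 0.019 [0.3743 0.3088 0.8649] res 0.048 271
```

View pics/p8.png

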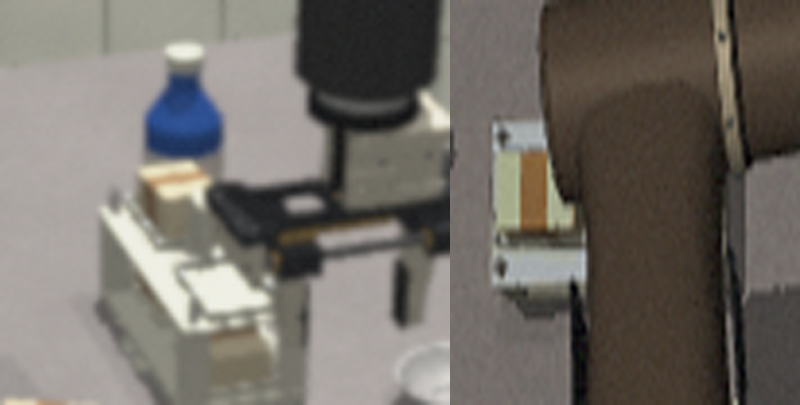

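Emit:
move_arm:
  increments:
    - {"jaw": 0.6,"dx": 0.0126,"dy": 0.0306,"dz": 0,"twist": 0}
    - {"jaw": 0.6,"dx": 0.0126,"dy": 0.0306,"dz": 0,"twist": 0}
    - {"jaw": 0.6,"dx": 0.0126,"dy": 0.0306,"dz": 0,"twist": 0}
    - {"jaw": 0.6,"dx": 0.0126,"dy": 0.0306,"dz": 0,"twist": 0}
    - {"jaw": 0.6,"dx": 0.0126,"dy": 0.0306,"dz": 0,"twist": 0}
    - {"jaw": 0.6,"dx": 0.0126,"dy": 0.0306,"dz": 0,"twist": 0}

```text
t: 30.07
eef_pos: [0.4451, -0.1773, 0.2463]
ee_rot: [3.141, -0.0, -1.548]
force: [-0.7, -0.7, -0.0]
width: 0.0697
gripper_force: 0.0
```

Run:
```python
from plan import *
from soaps import *
plan([(.4457,-.1825,None,None)],step=.03)
im=find();a=arm.grab_frame("side")[110:200,270:370]
cv2.imwrite("pics/p9.png",np.hstack([cv2.resize(a,(450,405),interpolation=2),cv2.resize(im[150:220,210:300],(350,405),interpolation=2)]))
for y in(-.061,.061):
  b=box(0,y,.05,.076,.087,.125);c,s=np.cos(.0202),np.sin(.0202)
  w=np.c_[b[:,0]*c-b[:,1]*s+.6225,b[:,0]*s+b[:,1]*c+.1912,b[:,2]]
  top=w[w[:,2]>.12];print("top expect",np.round(proj("top",top),1).tolist(),"side",np.round(proj("side",top),1).tolist())
```

```text
from [ 0.4451 -0.1773  0.2463] -1.5483 t 30.07 w 0.0697 F [-0.7 -0.7 -0. ]
1 x {"dx":0.0052,"dy":-0.0005,"dz":-0.0000,"twist":0.0000} total [ 0.0052 -0.0005 -0.    ] 0
[231. 183.] z 0.019 [ 0.6413  0.2693 -1.5372] res 0.381 442
[218. 252.] z 0.019 [0.3739 0.3083 0.8623] res 0.063 265
top expect [[275.4, 189.2], [254.2, 189.5], [275.4, 175.5], [254.3, 175.8]] side [[317.4, 170.5], [310.0, 160.7], [330.9, 168.3], [323.1, 158.7]]
top expect [[241.4, 189.8], [220.3, 190.1], [241.5, 176.0], [220.5, 176.4]] side [[305.7, 155.1], [299.1, 146.3], [318.6, 153.2], [311.6, 144.5]]
```

View pics/p9.png

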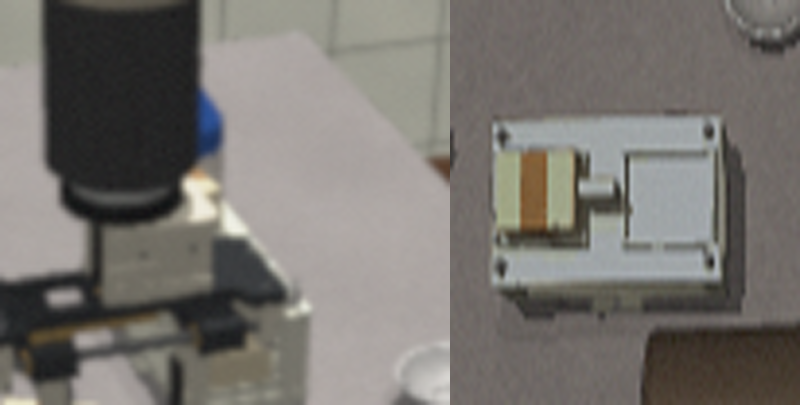

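Run:
```python
from back import *
im=cv2.imread("pics/p8.png")[:, :450];im=cv2.resize(im,(100,90),interpolation=cv2.INTER_AREA).astype(int)
for v in range(32,58,1): print(v+110," ".join("%3d/%3d"%(im[v,u,1],im[v,u,2]-im[v,u,0]) for u in range(26,54,2)))
```

```text
142 168/ 10 168/  9 165/ 10  99/-17  55/-60  52/-64  55/-63  54/-62  54/-63  51/-61  53/-58  82/-31 158/  5 167/  9
143 169/ 10 167/  8 165/  9 112/ -7  69/-40  57/-57  55/-61  52/-62  52/-60  51/-59  66/-43  99/-16 158/  9 166/ 10
144 170/  8 169/  8 164/  9 123/  6  98/-12  82/-30  69/-43  70/-42  69/-41  70/-37  92/-19 111/  0 158/ 10 168/ 10
145 170/  9 169/  9 165/ 10 133/ 12 123/  7 126/  5 120/ -4 129/  0 128/  0 104/ -6 112/  1 118/  8 158/ 11 168/  9
146 170/ 10 171/ 10 170/ 12 158/ 21 165/ 25 177/ 27 185/ 30 201/ 34 200/ 33 130/ 17 121/ 10 121/ 11 159/ 10 169/  9
147 170/  9 169/ 10 177/ 17 204/ 36 216/ 37 216/ 39 214/ 43 220/ 43 216/ 44 150/ 40 125/ 15 122/ 10 160/  9 168/  9
148 168/ 10 169/ 10 170/ 22 218/ 41 223/ 43 214/ 51 193/ 59 193/ 64 186/ 67 157/ 64 134/ 23 125/ 12 161/ 10 167/ 10
149 168/  8 169/ 10 151/ 20 183/ 50 191/ 64 181/ 70 167/ 75 168/ 76 175/ 74 180/ 69 158/ 35 119/ 12 148/  9 153/  8
150 168/  9 168/  9 141/ 17 131/ 46 160/ 74 178/ 70 185/ 68 186/ 64 206/ 54 217/ 47 167/ 35  95/  7 102/  5 106/  5
151 161/  8 167/  9 138/ 15  96/ 36 151/ 60 214/ 49 220/
[... 1215 characters left out ...]
/ -1
162 212/ 16 238/ 10 235/ 12 192/ 19 149/ 13 129/ 17 118/ 21 116/ 18 113/ 11 114/ 10 115/ 12 106/ 13  92/ 11  53/  2
163 178/ 16 237/ 11 237/ 11 214/ 18 159/ 11 146/ 11 119/ 14 112/ 13 114/ 10 112/ 11 115/ 12 115/ 14 104/ 13  72/  7
164 143/ 13 229/ 12 238/ 10 230/ 14 166/ 14 138/ 12 121/ 12 116/ 12 115/ 10 113/ 11 121/ 11 147/ 15 110/ 14  91/ 11
165 118/ 11 208/ 17 238/ 10 237/ 12 192/ 17 163/ 14 158/ 14 147/ 14 123/ 12 114/ 11 130/ 11 193/ 14 117/ 13 102/ 12
166 112/ 11 173/ 14 237/ 11 238/ 10 228/ 12 222/ 14 216/ 18 200/ 19 148/ 11 122/ 11 133/  9 204/  9 123/ 12 107/ 13
167 112/ 10 140/ 13 227/ 13 239/ 11 238/ 11 238/ 10 230/ 14 216/ 17 173/  9 133/ 12 122/  9 165/  8 127/ 13 110/ 14
```

```bash
cat > tier.py <<'E'
from back import *
def pegs(im,z,c0,yaw,rep=True):
    g=cv2.cvtColor(im,6).astype(float);W=[]
    for a,b in((1,1),(1,-1),(-1,-1),(-1,1)):
        x=c0[0]+a*.042*np.cos(yaw)-b*.098*np.sin(yaw);y=c0[1]+a*.042*np.sin(yaw)+b*.098*np.cos(yaw)
        u,v=proj("top",[[x,y,z]])[0];i,j=int(round(u)),int(round(v));r=3
        w=g[j-r:j+r+1,i-r:i+r+1];w=np.clip(np.median(w)-25-w,0,None)
        yy,xx=np.mgrid[j-r:j+r+1,i-r:i+r+1];w=w*(np.hypot(xx-u,yy-v)<2.6)
        W.append(back("top",(w*xx).sum()/w.sum(),(w*yy).sum()/w.sum(),z)[:2])
    W=np.array(W);print("pegs centre",np.round(W.mean(0),4),"yaw %.4f"%np.arctan2(*((W[0]+W[3]-W[1]-W[2])*[-1,1])),"len",np.linalg.norm(W[0]-W[1]).round(4),np.linalg.norm(W[1]-W[2]).round(4))
def soapin(im,x,y,z,th=22):
    """soap in a pocket, z of its middle"""
    u,v=np.round(proj("top",[[x,y,z+.019]])[0]).astype(int);r=16
    b=im.astype(float);d=(b[:,:,2]-b[:,:,0]);m=np.zeros((400,640),np.uint8)
    m[v-r:v+r+1,u-r:u+r+1]=(d>th)[v-r:v+r+1,u-r:u+r+1]
    n,l,st,ce=cv2.connectedComponentsWithStats(m);k=l[v,u] or 1+np.argmax(st[1:,4]);mm=(l==k).astype(float)
    p,f=fit([("top",mm)],[box(0,0,.076,.05,.0185,.019)],[x,y,[1.57]],z);print("soap",np.round(p,4),"res",round(f,3),int(mm.sum()))
E
python3 - <<'E'
from tier import *
im=arm.grab_frame("top")
pegs(im,.100,(.6225,.1912),.0202);soapin(im,.6213,.2522,.106)
print((im[183,216:248,2].astype(int)-im[183,216:248,0]).tolist());print((im[170:196,226,2].astype(int)-im[170:196,226,0]).tolist())
E
```

```text
pegs centre [0.6218 0.1888] yaw 0.0248 len 0.1944 0.082
soap [0.6223 0.2502 1.5971] res 0.306 222
[9, 9, 9, 10, 10, 7, 19, 27, 27, 26, 26, 18, 71, 72, 65, 71, 70, 73, 78, 23, 22, 25, 24, 22, 20, 45, 17, 6, 5, 5, 4, 1]
[11, -1, -2, -6, -6, -4, 19, 29, 23, 25, 25, 24, 26, 26, 24, 26, 25, 28, 26, 21, 19, 14, 8, 6, -2, -7]
```

Emit:
move_arm:
  increments:
    - {"jaw": 0.6,"dx": -0.0325,"dy": -0.0144,"dz": 0,"twist": 0}
    - {"jaw": 0.6,"dx": -0.0325,"dy": -0.0144,"dz": 0,"twist": 0}
    - {"jaw": 0.6,"dx": -0.0325,"dy": -0.0144,"dz": 0,"twist": 0}
    - {"jaw": 0.6,"dx": -0.0325,"dy": -0.0144,"dz": 0,"twist": 0}
    - {"jaw": 0.6,"dx": -0.0325,"dy": -0.0144,"dz": 0,"twist": 0}
    - {"jaw": 0.6,"dx": -0.0325,"dy": -0.0144,"dz": 0,"twist": 0}
    - {"jaw": 0.6,"dx": -0.0325,"dy": -0.0144,"dz": 0,"twist": 0}
    - {"jaw": 0.6,"dx": -0.0325,"dy": -0.0144,"dz": 0,"twist": 0}
    - {"jaw": 0.6,"dx": -0.0325,"dy": -0.0144,"dz": 0,"twist": 0}
    - {"jaw": 0.6,"dx": -0.0325,"dy": -0.0144,"dz": 0,"twist": 0}
    - {"jaw": 0.6,"dx": -0.0325,"dy": -0.0144,"dz": 0,"twist": 0}
    - {"jaw": 0.6,"dx": -0.0325,"dy": -0.0144,"dz": 0,"twist": 0}

```text
t: 31.22
eef_pos: [0.6117, 0.2192, 0.2461]
ee_rot: [3.141, -0.0, -1.548]
force: [0.8, -0.7, 0.2]
width: 0.0704
gripper_force: 0.0
```

Emit:
move_arm:
  increments:
    - {"jaw": 0.6,"dx": -0.0325,"dy": -0.0144,"dz": 0,"twist": 0}
    - {"jaw": 0.6,"dx": 0,"dy": 0,"dz": 0.02,"twist": 0}
    - {"jaw": 0.6,"dx": 0,"dy": 0,"dz": 0.02,"twist": 0}
    - {"jaw": 0.6,"dx": 0,"dy": 0,"dz": 0,"twist": 0}
    - {"jaw": 0.6,"dx": 0,"dy": 0,"dz": 0,"twist": 0}
    - {"jaw": 0.6,"dx": 0,"dy": 0,"dz": 0,"twist": 0}

```text
t: 31.72
eef_pos: [0.6253, 0.2494, 0.2074]
ee_rot: [-3.141, -0.0, -1.549]
force: [-0.1, -0.0, 0.9]
width: 0.0702
gripper_force: 0.0
```

Emit:
move_arm:
  increments:
    - {"jaw": 0.6,"dx": 0,"dy": 0.003,"dz": 0.018,"twist": 0}
    - {"jaw": 0.6,"dx": 0,"dy": 0,"dz": 0.018,"twist": 0}
    - {"jaw": 0.6,"dx": 0,"dy": 0,"dz": 0,"twist": 0}
    - {"jaw": -1,"dx": 0,"dy": 0,"dz": 0,"twist": 0}
    - {"jaw": -1,"dx": 0,"dy": 0,"dz": 0,"twist": 0}
    - {"jaw": -1,"dx": 0,"dy": 0,"dz": 0,"twist": 0}
    - {"jaw": -1,"dx": 0,"dy": 0,"dz": 0,"twist": 0}
    - {"jaw": -1,"dx": 0,"dy": 0,"dz": 0,"twist": 0}
    - {"jaw": -1,"dx": 0,"dy": 0,"dz": 0,"twist": 0}
    - {"jaw": -1,"dx": 0,"dy": 0,"dz": 0,"twist": 0}
  force: 20

```text
t: 32.55
eef_pos: [0.6225, 0.2489, 0.1722]
ee_rot: [-3.14, 0.001, -1.549]
force: [-1.5, -1.0, 6.1]
width: 0.0498
gripper_force: 20.0
```

Emit:
move_arm:
  increments:
    - {"jaw": -1,"dx": 0,"dy": 0,"dz": -0.004,"twist": 0}
    - {"jaw": -1,"dx": 0,"dy": 0,"dz": 0,"twist": 0}
    - {"jaw": -1,"dx": -0.002,"dy": 0,"dz": 0,"twist": 0}
    - {"jaw": -1,"dx": -0.002,"dy": 0,"dz": 0,"twist": 0}
    - {"jaw": -1,"dx": 0,"dy": 0,"dz": 0,"twist": 0}
    - {"jaw": -1,"dx": 0,"dy": 0,"dz": 0,"twist": 0}

```text
t: 33.05
eef_pos: [0.6217, 0.2527, 0.1742]
ee_rot: [3.141, -0.0, -1.55]
force: [-1.0, 0.8, -2.0]
width: 0.0496
gripper_force: 20.0
```

Emit:
move_arm:
  increments:
    - {"jaw": -1,"dx": 0,"dy": 0,"dz": 0.002,"twist": 0}
    - {"jaw": -1,"dx": 0,"dy": 0,"dz": 0.003,"twist": 0}
    - {"jaw": -1,"dx": 0,"dy": 0,"dz": 0,"twist": 0}
    - {"jaw": -1,"dx": 0,"dy": 0,"dz": 0,"twist": 0}

```text
t: 33.38
eef_pos: [0.622, 0.252, 0.17]
ee_rot: [-3.141, -0.001, -1.55]
force: [0.7, -3.0, 3.4]
width: 0.0498
gripper_force: 20.0
```

Emit:
move_arm:
  increments:
    - {"jaw": 0.6,"dx": 0,"dy": 0,"dz": 0,"twist": 0}
    - {"jaw": 0.6,"dx": 0,"dy": 0,"dz": 0,"twist": 0}
    - {"jaw": 0.6,"dx": 0,"dy": 0,"dz": 0,"twist": 0}
    - {"jaw": 0.6,"dx": 0,"dy": 0,"dz": -0.015,"twist": 0}
    - {"jaw": 0.6,"dx": 0,"dy": 0,"dz": -0.025,"twist": 0}
    - {"jaw": 0.6,"dx": 0,"dy": 0,"dz": -0.037,"twist": 0}
    - {"jaw": 0.6,"dx": 0.0331,"dy": 0.0143,"dz": 0,"twist": 0}
    - {"jaw": 0.6,"dx": 0.0331,"dy": 0.0143,"dz": 0,"twist": 0}
    - {"jaw": 0.6,"dx": 0.0331,"dy": 0.0143,"dz": 0,"twist": 0}
    - {"jaw": 0.6,"dx": 0.0331,"dy": 0.0143,"dz": 0,"twist": 0}
    - {"jaw": 0.6,"dx": 0.0331,"dy": 0.0143,"dz": 0,"twist": 0}
    - {"jaw": 0.6,"dx": 0.0331,"dy": 0.0143,"dz": 0,"twist": 0}

```text
t: 34.38
eef_pos: [0.5394, 0.0511, 0.2467]
ee_rot: [-3.141, 0.0, -1.549]
force: [0.8, 0.2, -0.0]
width: 0.0701
gripper_force: 0.0
```

Emit:
move_arm:
  increments:
    - {"jaw": 0.6,"dx": 0.0331,"dy": 0.0143,"dz": 0,"twist": 0}
    - {"jaw": 0.6,"dx": 0.0331,"dy": 0.0143,"dz": 0,"twist": 0}
    - {"jaw": 0.6,"dx": 0.0331,"dy": 0.0143,"dz": 0,"twist": 0}
    - {"jaw": 0.6,"dx": 0.0331,"dy": 0.0143,"dz": 0,"twist": 0}
    - {"jaw": 0.6,"dx": 0.0331,"dy": 0.0143,"dz": 0,"twist": 0}
    - {"jaw": 0.6,"dx": 0.0331,"dy": 0.0143,"dz": 0,"twist": 0}
    - {"jaw": 0.6,"dx": 0.0331,"dy": 0.0143,"dz": 0,"twist": 0}
    - {"jaw": 0.6,"dx": 0,"dy": 0,"dz": 0.008,"twist": -0.118}
    - {"jaw": 0.6,"dx": 0,"dy": 0,"dz": 0.008,"twist": -0.118}
    - {"jaw": 0.6,"dx": 0,"dy": 0,"dz": 0.008,"twist": -0.118}
    - {"jaw": 0.6,"dx": 0,"dy": 0,"dz": 0.008,"twist": -0.118}
    - {"jaw": 0.6,"dx": 0,"dy": 0,"dz": 0.008,"twist": -0.118}

```text
t: 35.38
eef_pos: [0.4451, -0.1815, 0.2064]
ee_rot: [-3.141, -0.0, -0.954]
force: [-0.1, 0.4, -0.3]
width: 0.0699
gripper_force: 0.0
```

Run:
```python
from tier import *
from soaps import find
from plan import plan
im=find()
pegs(im,.100,(.6218,.190),.0202);soapin(im,.6213,.2522,.106,18)
print((im[183,216:248,2].astype(int)-im[183,216:248,0]).tolist());
plan([(.4457,-.1825,None,None),(None,None,.14,-.1266)])
```

```text
[231. 183.] z 0.019 [ 0.6412  0.2682 -1.5619] res 0.371 427
[218. 252.] z 0.019 [0.3745 0.3086 0.868 ] res 0.066 263
pegs centre [0.6218 0.1888] yaw 0.0231 len 0.1946 0.082
soap [0.6206 0.2551 1.9476] res 1.353 128
[9, 10, 11, 10, 14, 10, 7, 13, 13, 11, 12, 9, 40, 67, 71, 70, 70, 68, 70, 42, 7, 10, 10, 12, 10, 6, 22, 6, 5, 3, 5, 2]
from [ 0.4444 -0.1813  0.2048] -0.9457 t 35.43 w 0.0699 F [-1.7  0.3 -1.5]
1 x {"dx":0.0017,"dy":-0.0003,"dz":-0.0000,"twist":0.0000} total [ 0.0017 -0.0003 -0.    ] 0
7 x {"dx":0.0000,"dy":-0.0000,"dz":0.0093,"twist":-0.1170} total [ 0.     -0.      0.0648] -0.8191
```

Run:
```python
from tier import *
im=arm.grab_frame("top").astype(int)
print(im[178:190,224:227].mean((0,1)),im[178:190,238:240].mean((0,1)))
print("rows",[im[183,u].tolist() for u in range(218,246)])
x=cv2.imread("pics/p9.png")[:,450:];x=cv2.resize(x,(90,70),interpolation=cv2.INTER_AREA).astype(int)
print("old",[x[33,u-210].tolist() for u in range(218,246)])
print("F",[im[v,u].tolist() for v,u in((247,212),(248,213),(257,224),(246,213))])
```

```text
[145.69444444 161.58333333 156.88888889] [145.5        160.83333333 156.08333333]
rows [[102, 104, 111], [101, 106, 112], [85, 93, 98], [109, 119, 120], [157, 167, 162], [148, 165, 160], [148, 165, 160], [148, 165, 159], [151, 168, 161], [152, 167, 159], [105, 130, 144], [56, 90, 127], [54, 95, 125], [59, 94, 129], [49, 91, 122], [57, 93, 125], [54, 94, 126], [80, 103, 120], [157, 172, 167], [152, 169, 162], [148, 165, 159], [148, 164, 160], [149, 165, 159], [157, 172, 166], [47, 63, 68], [117, 123, 122], [130, 136, 133], [125, 134, 131]]
old [[104, 108, 113], [100, 105, 113], [87, 93, 99], [139, 149, 147], [140, 167, 163], [131, 164, 160], [133, 164, 159], [135, 165, 158], [137, 167, 162], [134, 163, 160], [62, 97, 128], [53, 89, 123], [52, 90, 125], [57, 94, 127], [57, 94, 127], [54, 91, 126], [57, 97, 131], [134, 162, 158], [140, 166, 161], [136, 164, 159], [138, 165, 160], [138, 165, 159], [138, 168, 163], [107, 137, 148], [52, 65, 71], [110, 116, 115], [130, 135, 134], [129, 134, 132]]
F [[148, 167, 161], [147, 163, 160], [150, 167, 162], [151, 167, 161]]
```

Colours show soap A now lies flat: its cream matches the soaps on the counter, where it was darker before. Next is soap C.

Emit:
move_arm:
  increments:
    - {"jaw": 0.6,"dx": 0.0017,"dy": -0.0003,"dz": 0,"twist": 0}
    - {"jaw": 0.6,"dx": 0,"dy": 0,"dz": 0.0093,"twist": -0.117}
    - {"jaw": 0.6,"dx": 0,"dy": 0,"dz": 0.0093,"twist": -0.117}
    - {"jaw": 0.6,"dx": 0,"dy": 0,"dz": 0.0093,"twist": -0.117}
    - {"jaw": 0.6,"dx": 0,"dy": 0,"dz": 0.0093,"twist": -0.117}
    - {"jaw": 0.6,"dx": 0,"dy": 0,"dz": 0.0093,"twist": -0.117}
    - {"jaw": 0.6,"dx": 0,"dy": 0,"dz": 0.0093,"twist": -0.117}
    - {"jaw": 0.6,"dx": 0,"dy": 0,"dz": 0.0093,"twist": -0.117}
    - {"jaw": 0.6,"dx": 0,"dy": 0,"dz": 0,"twist": 0}
    - {"jaw": 0.6,"dx": 0,"dy": 0,"dz": 0,"twist": 0}
  force: 30

```text
t: 36.32
eef_pos: [0.4466, -0.1827, 0.1418]
ee_rot: [3.141, 0.0, -0.147]
force: [-0.4, -0.2, 1.0]
width: 0.0702
gripper_force: 0.0
```

Emit:
move_arm:
  increments:
    - {"jaw": 0.6,"dx": -0.0009,"dy": 0,"dz": 0.02,"twist": -0.018}
    - {"jaw": 0.6,"dx": 0,"dy": 0,"dz": 0.02,"twist": 0}
    - {"jaw": 0.6,"dx": 0,"dy": 0,"dz": 0.015,"twist": 0}
    - {"jaw": 0.6,"dx": 0,"dy": 0,"dz": 0.0055,"twist": 0}
    - {"jaw": -1,"dx": 0,"dy": 0,"dz": 0,"twist": 0}
    - {"jaw": -1,"dx": 0,"dy": 0,"dz": 0,"twist": 0}
    - {"jaw": -1,"dx": 0,"dy": 0,"dz": 0,"twist": 0}
    - {"jaw": -1,"dx": 0,"dy": 0,"dz": 0,"twist": 0}
    - {"jaw": -1,"dx": 0,"dy": 0,"dz": 0,"twist": 0}
    - {"jaw": -1,"dx": 0,"dy": 0,"dz": 0,"twist": 0}

```text
t: 37.15
eef_pos: [0.4462, -0.1826, 0.0822]
ee_rot: [-3.141, -0.002, -0.123]
force: [0.3, 1.4, 6.5]
width: 0.0499
gripper_force: 30.0
```

Emit:
move_arm:
  increments:
    - {"jaw": -1,"dx": 0,"dy": 0,"dz": -0.02,"twist": 0}
    - {"jaw": -1,"dx": 0,"dy": 0,"dz": -0.02,"twist": 0.1187}
    - {"jaw": -1,"dx": 0,"dy": 0,"dz": -0.02,"twist": 0.1187}
    - {"jaw": -1,"dx": 0,"dy": 0,"dz": -0.02,"twist": 0.1187}
    - {"jaw": -1,"dx": 0,"dy": 0,"dz": -0.02,"twist": 0.1187}
    - {"jaw": -1,"dx": 0,"dy": 0,"dz": -0.02,"twist": 0.1187}
    - {"jaw": -1,"dx": 0,"dy": 0,"dz": -0.02,"twist": 0.1187}
    - {"jaw": -1,"dx": 0,"dy": 0,"dz": -0.02,"twist": 0.1187}
    - {"jaw": -1,"dx": 0,"dy": 0,"dz": -0.01,"twist": 0.1187}
    - {"jaw": -1,"dx": 0,"dy": 0,"dz": 0,"twist": 0.1187}
    - {"jaw": -1,"dx": 0,"dy": 0,"dz": 0,"twist": 0.1187}
    - {"jaw": -1,"dx": 0,"dy": 0,"dz": 0,"twist": 0.1187}

```text
t: 38.15
eef_pos: [0.445, -0.1825, 0.2514]
ee_rot: [-3.141, 0.0, -1.435]
force: [-0.4, -0.2, -1.7]
width: 0.0498
gripper_force: 30.0
```

Emit:
move_arm:
  increments:
    - {"jaw": -1,"dx": 0,"dy": 0,"dz": 0,"twist": 0.1187}
    - {"jaw": -1,"dx": 0,"dy": 0,"dz": 0,"twist": 0}
    - {"jaw": -1,"dx": 0,"dy": 0,"dz": 0,"twist": 0}

```text
t: 38.4
eef_pos: [0.4451, -0.1825, 0.251]
ee_rot: [3.142, 0.0, -1.544]
force: [-0.5, 0.1, -0.8]
width: 0.0499
gripper_force: 30.0
```

Run:
```python
from plan import *
plan([(.6237,.1303,None,-1.5506)],step=.032)
```

```text
from [ 0.4451 -0.1825  0.251 ] -1.5437 t 38.4 w 0.0499 F [-0.5  0.1 -0.8]
12 x {"dx":-0.0257,"dy":-0.0156,"dz":-0.0000,"twist":0.0006} total [-0.3079 -0.187  -0.    ] 0.0069
```

Emit:
move_arm:
  increments:
    - {"jaw": -1,"dx": -0.0257,"dy": -0.0156,"dz": 0,"twist": 0}
    - {"jaw": -1,"dx": -0.0257,"dy": -0.0156,"dz": 0,"twist": 0}
    - {"jaw": -1,"dx": -0.0257,"dy": -0.0156,"dz": 0,"twist": 0}
    - {"jaw": -1,"dx": -0.0257,"dy": -0.0156,"dz": 0,"twist": 0}
    - {"jaw": -1,"dx": -0.0257,"dy": -0.0156,"dz": 0,"twist": 0}
    - {"jaw": -1,"dx": -0.0257,"dy": -0.0156,"dz": 0,"twist": 0}
    - {"jaw": -1,"dx": -0.0257,"dy": -0.0156,"dz": 0,"twist": 0}
    - {"jaw": -1,"dx": -0.0257,"dy": -0.0156,"dz": 0,"twist": 0}
    - {"jaw": -1,"dx": -0.0257,"dy": -0.0156,"dz": 0,"twist": 0}
    - {"jaw": -1,"dx": -0.0257,"dy": -0.0156,"dz": 0,"twist": 0}
    - {"jaw": -1,"dx": -0.0257,"dy": -0.0156,"dz": 0,"twist": 0}
    - {"jaw": -1,"dx": -0.0257,"dy": -0.0156,"dz": 0,"twist": 0}

```text
t: 39.4
eef_pos: [0.6256, 0.1316, 0.2508]
ee_rot: [3.141, -0.0, -1.543]
force: [-0.9, 0.2, -1.5]
width: 0.0498
gripper_force: 30.0
```

Emit:
move_arm:
  increments:
    - {"jaw": -1,"dx": 0,"dy": 0,"dz": 0.03,"twist": 0.006}
    - {"jaw": -1,"dx": 0,"dy": 0,"dz": 0.026,"twist": 0}
    - {"jaw": -1,"dx": 0,"dy": 0,"dz": 0,"twist": 0}
    - {"jaw": -1,"dx": 0,"dy": 0,"dz": 0,"twist": 0}
    - {"jaw": -1,"dx": 0,"dy": 0,"dz": 0,"twist": 0}

```text
t: 39.82
eef_pos: [0.6253, 0.1301, 0.1958]
ee_rot: [-3.142, -0.0, -1.551]
force: [0.1, -0.5, -1.7]
width: 0.0494
gripper_force: 30.0
```

Emit:
move_arm:
  increments:
    - {"jaw": -1,"dx": 0,"dy": 0.0015,"dz": 0.008,"twist": 0}
    - {"jaw": -1,"dx": 0,"dy": 0,"dz": 0.006,"twist": 0}
    - {"jaw": -1,"dx": 0,"dy": 0,"dz": 0.005,"twist": 0}
    - {"jaw": -1,"dx": 0,"dy": 0,"dz": 0.005,"twist": 0}
    - {"jaw": -1,"dx": 0,"dy": 0,"dz": 0,"twist": 0}
    - {"jaw": -1,"dx": 0,"dy": 0,"dz": 0,"twist": 0}

```text
t: 40.32
eef_pos: [0.6252, 0.1301, 0.1778]
ee_rot: [-3.135, 0.001, -1.551]
force: [-11.1, -1.9, 36.0]
width: 0.0499
gripper_force: 30.0
```

Run:
```python
from plan import *
s=arm.get_state();print(s["force"],s["moment"],s["eef_pos"])
from tier import *
im=arm.grab_frame("top").astype(int)
print("row",[(u,im[183,u].tolist()) for u in range(250,285)])
```

```text
[-11.12885102  -1.91366116  35.98073686] [-0.57112702  4.5786544  -0.06938791] [0.6252024  0.13011686 0.17777092]
row [(250, [15, 16, 17]), (251, [14, 20, 13]), (252, [27, 24, 24]), (253, [15, 14, 10]), (254, [25, 24, 27]), (255, [10, 10, 16]), (256, [15, 19, 21]), (257, [12, 17, 13]), (258, [20, 27, 23]), (259, [25, 17, 25]), (260, [14, 14, 11]), (261, [25, 27, 22]), (262, [12, 16, 13]), (263, [15, 20, 19]), (264, [22, 21, 18]), (265, [15, 15, 20]), (266, [8, 8, 7]), (267, [18, 15, 15]), (268, [29, 32, 30]), (269, [10, 14, 21]), (270, [52, 54, 57]), (271, [51, 50, 48]), (272, [50, 64, 65]), (273, [72, 91, 98]), (274, [76, 96, 105]), (275, [79, 90, 91]), (276, [99, 112, 114]), (277, [92, 103, 108]), (278, [65, 71, 74]), (279, [83, 92, 94]), (280, [105, 119, 125]), (281, [44, 49, 51]), (282, [71, 74, 76]), (283, [66, 67, 71]), (284, [71, 71, 75])]
```

Emit:
move_arm:
  increments:
    - {"jaw": -1,"dx": 0,"dy": 0,"dz": -0.006,"twist": 0}
    - {"jaw": -1,"dx": 0,"dy": 0,"dz": -0.004,"twist": 0}
    - {"jaw": -1,"dx": 0,"dy": 0,"dz": 0,"twist": 0}
    - {"jaw": -1,"dx": 0,"dy": 0,"dz": 0,"twist": 0}

```text
t: 40.7
eef_pos: [0.6235, 0.1301, 0.1808]
ee_rot: [3.142, 0.0, -1.553]
force: [-0.4, -0.4, -2.6]
width: 0.0497
gripper_force: 30.0
```

Run:
```python
from plan import *
s=arm.get_state();print(s["force"],s["moment"],s["eef_pos"])
```

```text
[-0.36852252 -0.43373761 -2.64459586] [-0.01221673  0.15987865  0.03808443] [0.6235336  0.13010256 0.18083416]
```

Run:
```python
from back import *
a=arm.grab_frame("side")[115:195,280:360]
cv2.imwrite("pics/p10.png",cv2.resize(a,(600,600),interpolation=2))
for n,b in(("held soap",box(.6235,.1301,.05,.076,.1808-.0822,.1808-.0442)),):
    print(n,np.round((proj("side",b)-[280,115]+.5)*7.5).astype(int).tolist())
for z in(.087,.097):
  b=box(0,-.061,.056,.082,z,z);c,s=np.cos(.0202),np.sin(.0202)
  w=np.c_[b[:,0]*c-b[:,1]*s+.6225,b[:,0]*s+b[:,1]*c+.1912,b[:,2]]
  print(z,np.round((proj("side",w[::2])-[280,115]+.5)*7.5).astype(int).tolist())
```

```text
held soap [[281, 470], [282, 398], [229, 395], [230, 324], [382, 454], [385, 383], [327, 381], [329, 310]]
0.087 [[279, 496], [220, 415], [391, 477], [328, 398]]
0.097 [[279, 477], [220, 397], [392, 458], [329, 379]]
```

View pics/p10.png

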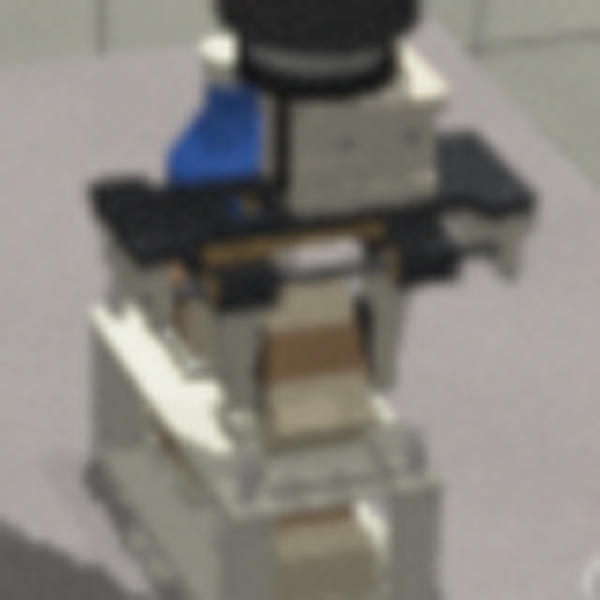

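The picture shows the held soap pitched by about 13° in the grip: its top face is tall at (318,330) and the front edge at (318,438) is off. It slipped in the grip, so I'll lay it on free counter and regrasp.

Emit:
move_arm:
  increments:
    - {"jaw": -1,"dx": 0,"dy": 0,"dz": -0.03,"twist": 0}
    - {"jaw": -1,"dx": 0,"dy": 0,"dz": -0.04,"twist": 0}
    - {"jaw": -1,"dx": 0.0275,"dy": 0.0176,"dz": 0,"twist": 0}
    - {"jaw": -1,"dx": 0.0275,"dy": 0.0176,"dz": 0,"twist": 0}
    - {"jaw": -1,"dx": 0.0275,"dy": 0.0176,"dz": 0,"twist": 0}
    - {"jaw": -1,"dx": 0.0275,"dy": 0.0176,"dz": 0,"twist": 0}
    - {"jaw": -1,"dx": 0.0275,"dy": 0.0176,"dz": 0,"twist": 0}
    - {"jaw": -1,"dx": 0.0275,"dy": 0.0176,"dz": 0,"twist": 0}
    - {"jaw": -1,"dx": 0.0275,"dy": 0.0176,"dz": 0,"twist": 0}
    - {"jaw": -1,"dx": 0.0275,"dy": 0.0176,"dz": 0,"twist": 0}
    - {"jaw": -1,"dx": 0.0275,"dy": 0.0176,"dz": 0,"twist": 0}

```text
t: 41.67
eef_pos: [0.4684, -0.1212, 0.2503]
ee_rot: [3.14, 0.0, -1.553]
force: [1.5, -0.2, -1.7]
width: 0.0497
gripper_force: 30.0
```

Emit:
move_arm:
  increments:
    - {"jaw": -1,"dx": 0,"dy": 0,"dz": 0.035,"twist": 0}
    - {"jaw": -1,"dx": 0,"dy": 0,"dz": 0.035,"twist": 0}
    - {"jaw": -1,"dx": 0,"dy": 0,"dz": 0.035,"twist": 0}
    - {"jaw": -1,"dx": 0,"dy": 0,"dz": 0.035,"twist": 0}
    - {"jaw": -1,"dx": 0,"dy": 0,"dz": 0.012,"twist": 0}
    - {"jaw": -1,"dx": 0,"dy": 0,"dz": 0,"twist": 0}
    - {"jaw": -1,"dx": 0,"dy": 0,"dz": 0,"twist": 0}

```text
t: 42.25
eef_pos: [0.4692, -0.1203, 0.0978]
ee_rot: [3.139, -0.0, -1.553]
force: [-0.2, -0.1, -1.3]
width: 0.0498
gripper_force: 30.0
```

Emit:
move_arm:
  increments:
    - {"jaw": -1,"dx": 0,"dy": 0,"dz": 0.004,"twist": 0}
    - {"jaw": -1,"dx": 0,"dy": 0,"dz": 0,"twist": 0}
    - {"jaw": -1,"dx": 0,"dy": 0,"dz": 0,"twist": 0}

```text
t: 42.5
eef_pos: [0.4702, -0.1202, 0.0954]
ee_rot: [-3.14, -0.0, -1.553]
force: [-4.7, -0.2, 8.1]
width: 0.0499
gripper_force: 30.0
```

Emit:
move_arm:
  increments:
    - {"jaw": 0.6,"dx": 0,"dy": 0,"dz": 0,"twist": 0}
    - {"jaw": 0.6,"dx": 0,"dy": 0,"dz": 0,"twist": 0}
    - {"jaw": 0.6,"dx": 0,"dy": 0,"dz": 0,"twist": 0}
    - {"jaw": 0.6,"dx": 0,"dy": 0,"dz": 0,"twist": 0}
    - {"jaw": 0.6,"dx": 0,"dy": 0,"dz": -0.02,"twist": 0}
    - {"jaw": 0.6,"dx": 0,"dy": 0,"dz": -0.03,"twist": 0}
    - {"jaw": 0.6,"dx": 0,"dy": 0,"dz": -0.04,"twist": 0}
    - {"jaw": 0.6,"dx": -0.0331,"dy": 0.0068,"dz": 0,"twist": 0}
    - {"jaw": 0.6,"dx": -0.0331,"dy": 0.0068,"dz": 0,"twist": 0}
    - {"jaw": 0.6,"dx": -0.0331,"dy": 0.0068,"dz": 0,"twist": 0}
    - {"jaw": 0.6,"dx": -0.0331,"dy": 0.0068,"dz": 0,"twist": 0}
    - {"jaw": 0.6,"dx": -0.0331,"dy": 0.0068,"dz": 0,"twist": 0}

```text
t: 43.5
eef_pos: [0.4324, 0.0461, 0.1852]
ee_rot: [-3.141, 0.001, -1.553]
force: [0.4, -0.2, -0.3]
width: 0.0702
gripper_force: 0.0
```

Emit:
move_arm:
  increments:
    - {"jaw": 0.6,"dx": -0.0331,"dy": 0.0068,"dz": 0,"twist": 0}
    - {"jaw": 0.6,"dx": -0.0331,"dy": 0.0068,"dz": 0,"twist": 0}
    - {"jaw": 0.6,"dx": -0.0331,"dy": 0.0068,"dz": 0,"twist": 0}
    - {"jaw": 0.6,"dx": -0.0331,"dy": 0.0068,"dz": 0,"twist": 0}
    - {"jaw": 0.6,"dx": -0.0331,"dy": 0.0068,"dz": 0,"twist": 0}
    - {"jaw": 0.6,"dx": -0.0331,"dy": 0.0068,"dz": 0,"twist": 0}
    - {"jaw": 0.6,"dx": -0.0331,"dy": 0.0068,"dz": 0,"twist": 0}
    - {"jaw": 0.6,"dx": -0.0331,"dy": 0.0068,"dz": 0,"twist": 0}
    - {"jaw": 0.6,"dx": 0,"dy": 0,"dz": 0,"twist": 0}

```text
t: 44.25
eef_pos: [0.3735, 0.3138, 0.1852]
ee_rot: [-3.14, 0.002, -1.549]
force: [-0.2, 0.5, 0.8]
width: 0.0703
gripper_force: 0.0
```

Run:
```python
from tier import *
from soaps import find
from plan import plan
im=find()
print("row",[im[183,u].tolist() for u in range(218,246,2)])
plan([(.3745,.3087,None,None),(None,None,.14,-2.277)])
```

```text
[231. 183.] z 0.019 [0.6415 0.2683 1.5572] res 0.367 423
[326. 227.] z 0.019 [ 0.4725 -0.0898 -1.4864] res 0.035 275
[284. 230.] z 0.019 [ 0.4602  0.067  -0.4375] res 0.048 259
row [[100, 105, 111], [83, 89, 94], [154, 166, 160], [145, 162, 157], [150, 166, 160], [104, 129, 141], [59, 97, 129], [60, 93, 127], [53, 90, 125], [153, 167, 159], [147, 163, 159], [150, 163, 159], [51, 65, 70], [127, 132, 133]]
from [0.3733 0.3114 0.1848] -1.5497 t 44.3 w 0.0702 F [ 0.8 -0.4 -0.7]
1 x {"dx":0.0028,"dy":-0.0011,"dz":-0.0000,"twist":0.0000} total [ 0.0028 -0.0011 -0.    ] 0
7 x {"dx":0.0000,"dy":-0.0000,"dz":0.0064,"twist":0.1039} total [ 0.     -0.      0.0448] 0.7273
```

Emit:
move_arm:
  increments:
    - {"jaw": 0.6,"dx": 0.0028,"dy": -0.0011,"dz": 0,"twist": 0}
    - {"jaw": 0.6,"dx": 0,"dy": 0,"dz": 0.0065,"twist": 0.1039}
    - {"jaw": 0.6,"dx": 0,"dy": 0,"dz": 0.0065,"twist": 0.1039}
    - {"jaw": 0.6,"dx": 0,"dy": 0,"dz": 0.0065,"twist": 0.1039}
    - {"jaw": 0.6,"dx": 0,"dy": 0,"dz": 0.0065,"twist": 0.1039}
    - {"jaw": 0.6,"dx": 0,"dy": 0,"dz": 0.0065,"twist": 0.1039}
    - {"jaw": 0.6,"dx": 0,"dy": 0,"dz": 0.0065,"twist": 0.1039}
    - {"jaw": 0.6,"dx": 0,"dy": 0,"dz": 0.0065,"twist": 0.1039}
    - {"jaw": 0.6,"dx": 0,"dy": 0,"dz": 0,"twist": 0}
    - {"jaw": 0.6,"dx": 0,"dy": 0,"dz": 0,"twist": 0}

```text
t: 45.13
eef_pos: [0.3751, 0.3046, 0.1394]
ee_rot: [-3.141, -0.001, -2.278]
force: [0.4, -0.0, -0.1]
width: 0.0698
gripper_force: 0.0
```

Run:
```python
from plan import *
plan([(.3745,.3087,.0815,-2.277)])
```

```text
from [0.3751 0.3046 0.1394] -2.2784 t 45.13 w 0.0698 F [ 0.4 -0.  -0.1]
2 x {"dx":-0.0014,"dy":0.0016,"dz":0.0290,"twist":-0.0007} total [-0.0028  0.0031  0.0579] -0.0014
```

Emit:
move_arm:
  increments:
    - {"jaw": 0.6,"dx": -0.0014,"dy": 0.0016,"dz": 0.02,"twist": 0}
    - {"jaw": 0.6,"dx": -0.0014,"dy": 0.0016,"dz": 0.02,"twist": 0}
    - {"jaw": 0.6,"dx": 0,"dy": 0,"dz": 0.013,"twist": 0}
    - {"jaw": 0.6,"dx": 0,"dy": 0,"dz": 0.006,"twist": 0}
    - {"jaw": -1,"dx": 0,"dy": 0,"dz": 0,"twist": 0}
    - {"jaw": -1,"dx": 0,"dy": 0,"dz": 0,"twist": 0}
    - {"jaw": -1,"dx": 0,"dy": 0,"dz": 0,"twist": 0}
    - {"jaw": -1,"dx": 0,"dy": 0,"dz": 0,"twist": 0}
    - {"jaw": -1,"dx": 0,"dy": 0,"dz": 0,"twist": 0}
    - {"jaw": -1,"dx": 0,"dy": 0,"dz": 0,"twist": 0}
  force: 45

```text
t: 45.97
eef_pos: [0.3746, 0.3105, 0.0815]
ee_rot: [3.141, 0.002, -2.28]
force: [-1.0, 0.2, 6.7]
width: 0.0496
gripper_force: 45.0
```

Emit:
move_arm:
  increments:
    - {"jaw": -1,"dx": 0,"dy": 0,"dz": -0.02,"twist": 0}
    - {"jaw": -1,"dx": 0,"dy": 0,"dz": -0.025,"twist": -0.1039}
    - {"jaw": -1,"dx": 0,"dy": 0,"dz": -0.025,"twist": -0.1039}
    - {"jaw": -1,"dx": 0,"dy": 0,"dz": -0.025,"twist": -0.1039}
    - {"jaw": -1,"dx": 0,"dy": 0,"dz": -0.025,"twist": -0.1039}
    - {"jaw": -1,"dx": 0,"dy": 0,"dz": -0.025,"twist": -0.1039}
    - {"jaw": -1,"dx": 0,"dy": 0,"dz": -0.02,"twist": -0.1039}
    - {"jaw": -1,"dx": 0,"dy": 0,"dz": 0,"twist": -0.1039}
    - {"jaw": -1,"dx": 0,"dy": 0,"dz": 0,"twist": 0}
    - {"jaw": -1,"dx": 0,"dy": 0,"dz": 0,"twist": 0}

```text
t: 46.8
eef_pos: [0.3739, 0.3095, 0.2453]
ee_rot: [3.141, 0.0, -1.557]
force: [0.1, -0.4, -3.0]
width: 0.0496
gripper_force: 45.0
```

Run:
```python
from plan import *
plan([(.6237,.1303,None,-1.5506)],step=.028)
```

```text
from [0.3739 0.3095 0.2453] -1.5565 t 46.8 w 0.0496 F [ 0.1 -0.4 -3. ]
11 x {"dx":0.0166,"dy":-0.0225,"dz":-0.0000,"twist":-0.0005} total [ 0.1828 -0.2473 -0.    ] -0.0059
```

Emit:
move_arm:
  increments:
    - {"jaw": -1,"dx": 0.0165,"dy": -0.0225,"dz": 0,"twist": -0.006}
    - {"jaw": -1,"dx": 0.0165,"dy": -0.0225,"dz": 0,"twist": 0}
    - {"jaw": -1,"dx": 0.0165,"dy": -0.0225,"dz": 0,"twist": 0}
    - {"jaw": -1,"dx": 0.0165,"dy": -0.0225,"dz": 0,"twist": 0}
    - {"jaw": -1,"dx": 0.0165,"dy": -0.0225,"dz": 0,"twist": 0}
    - {"jaw": -1,"dx": 0.0165,"dy": -0.0225,"dz": 0,"twist": 0}
    - {"jaw": -1,"dx": 0.0165,"dy": -0.0225,"dz": 0,"twist": 0}
    - {"jaw": -1,"dx": 0.0165,"dy": -0.0225,"dz": 0,"twist": 0}
    - {"jaw": -1,"dx": 0.0165,"dy": -0.0225,"dz": 0,"twist": 0}
    - {"jaw": -1,"dx": 0.0165,"dy": -0.0225,"dz": 0,"twist": 0}
    - {"jaw": -1,"dx": 0.0165,"dy": -0.0225,"dz": 0,"twist": 0}

```text
t: 47.72
eef_pos: [0.6263, 0.133, 0.2438]
ee_rot: [3.139, -0.001, -1.551]
force: [-1.1, 1.2, -2.1]
width: 0.0496
gripper_force: 45.0
```

Emit:
move_arm:
  increments:
    - {"jaw": -1,"dx": 0,"dy": 0,"dz": 0.03,"twist": 0}
    - {"jaw": -1,"dx": 0,"dy": 0,"dz": 0.024,"twist": 0}
    - {"jaw": -1,"dx": 0,"dy": 0,"dz": 0,"twist": 0}
    - {"jaw": -1,"dx": 0,"dy": 0,"dz": 0,"twist": 0}
    - {"jaw": -1,"dx": 0,"dy": 0,"dz": 0,"twist": 0}

```text
t: 48.13
eef_pos: [0.6262, 0.1345, 0.1921]
ee_rot: [-3.141, -0.001, -1.548]
force: [0.6, -0.5, -0.3]
width: 0.05
gripper_force: 45.0
```

Emit:
move_arm:
  increments:
    - {"jaw": -1,"dx": 0.0028,"dy": 0.0025,"dz": 0.004,"twist": 0.002}
    - {"jaw": -1,"dx": 0,"dy": 0,"dz": 0,"twist": 0}
    - {"jaw": -1,"dx": 0,"dy": 0,"dz": 0.005,"twist": 0}
    - {"jaw": -1,"dx": 0,"dy": 0,"dz": 0.005,"twist": 0}
    - {"jaw": -1,"dx": 0,"dy": 0,"dz": 0,"twist": 0}
    - {"jaw": -1,"dx": 0,"dy": 0,"dz": 0,"twist": 0}

```text
t: 48.63
eef_pos: [0.6233, 0.1314, 0.1772]
ee_rot: [3.141, -0.0, -1.549]
force: [0.5, -0.1, -1.8]
width: 0.0494
gripper_force: 45.0
```

Emit:
move_arm:
  increments:
    - {"jaw": -1,"dx": 0,"dy": 0,"dz": 0.004,"twist": 0}
    - {"jaw": -1,"dx": 0,"dy": 0,"dz": 0.004,"twist": 0}
    - {"jaw": -1,"dx": 0,"dy": 0,"dz": 0,"twist": 0}
    - {"jaw": -1,"dx": 0,"dy": 0,"dz": 0,"twist": 0}

```text
t: 48.97
eef_pos: [0.6234, 0.1313, 0.1692]
ee_rot: [3.141, -0.0, -1.549]
force: [-0.7, -0.0, -1.6]
width: 0.0499
gripper_force: 45.0
```

Emit:
move_arm:
  increments:
    - {"jaw": 0.6,"dx": 0,"dy": 0,"dz": 0,"twist": 0}
    - {"jaw": 0.6,"dx": 0,"dy": 0,"dz": 0,"twist": 0}
    - {"jaw": 0.6,"dx": 0,"dy": 0,"dz": 0,"twist": 0}
    - {"jaw": 0.6,"dx": 0,"dy": 0,"dz": -0.015,"twist": 0}
    - {"jaw": 0.6,"dx": 0,"dy": 0,"dz": -0.025,"twist": 0}
    - {"jaw": 0.6,"dx": 0,"dy": 0,"dz": -0.04,"twist": 0}
    - {"jaw": 0.6,"dx": 0.0356,"dy": 0.003,"dz": 0,"twist": 0}
    - {"jaw": 0.6,"dx": 0.0356,"dy": 0.003,"dz": 0,"twist": 0}
    - {"jaw": 0.6,"dx": 0.0356,"dy": 0.003,"dz": 0,"twist": 0}
    - {"jaw": 0.6,"dx": 0.0356,"dy": 0.003,"dz": 0,"twist": 0}
    - {"jaw": 0.6,"dx": 0.0356,"dy": 0.003,"dz": 0,"twist": 0}

```text
t: 49.88
eef_pos: [0.6121, -0.0483, 0.2501]
ee_rot: [-3.141, 0.0, -1.549]
force: [0.4, -1.0, -0.3]
width: 0.0703
gripper_force: 0.0
```

Run:
```python
from tier import *
im=arm.grab_frame("top")
pegs(im,.086,(.5949,-.2317),.0235)
```

```text
pegs centre [ 0.5938 -0.2319] yaw 0.0217 len 0.1947 0.0835
```

Emit:
move_arm:
  increments:
    - {"jaw": 0.6,"dx": 0.0356,"dy": 0.003,"dz": 0,"twist": 0}
    - {"jaw": 0.6,"dx": 0.0356,"dy": 0.003,"dz": 0,"twist": 0}
    - {"jaw": 0.6,"dx": 0.0356,"dy": 0.003,"dz": 0,"twist": 0}
    - {"jaw": 0.6,"dx": 0.0356,"dy": 0.003,"dz": 0,"twist": 0}
    - {"jaw": 0.6,"dx": 0.0356,"dy": 0.003,"dz": 0,"twist": 0}
    - {"jaw": 0.6,"dx": 0.0356,"dy": 0.003,"dz": 0,"twist": 0}
    - {"jaw": 0.6,"dx": 0.0356,"dy": 0.003,"dz": 0,"twist": 0}
    - {"jaw": 0.6,"dx": 0.0356,"dy": 0.003,"dz": 0,"twist": 0}
    - {"jaw": 0.6,"dx": 0,"dy": 0,"dz": 0.02,"twist": 0}
    - {"jaw": 0.6,"dx": 0,"dy": 0,"dz": 0,"twist": 0}
    - {"jaw": 0.6,"dx": 0,"dy": 0,"dz": 0,"twist": 0}

```text
t: 50.85
eef_pos: [0.5937, -0.3321, 0.2285]
ee_rot: [3.139, 0.001, -1.55]
force: [0.7, -0.7, 0.3]
width: 0.0702
gripper_force: 0.0
```

Run:
```python
from tier import *
from plan import plan
im=arm.grab_frame("top").astype(int)
for r,(a,b) in ((183,(218,246)),(183,(250,282)),): print([im[r,u].tolist() for u in range(a,b)])
```

```text
[[104, 109, 116], [111, 115, 121], [85, 92, 97], [121, 129, 130], [165, 174, 169], [157, 174, 169], [158, 174, 169], [153, 172, 166], [155, 174, 167], [159, 173, 167], [107, 135, 150], [56, 95, 131], [61, 98, 134], [60, 96, 130], [62, 100, 131], [62, 98, 132], [58, 97, 134], [79, 106, 122], [162, 176, 169], [155, 174, 167], [157, 173, 166], [157, 173, 167], [157, 173, 168], [169, 183, 176], [51, 68, 75], [122, 129, 129], [136, 141, 141], [135, 141, 140]]
[[130, 134, 132], [133, 135, 132], [62, 68, 72], [43, 50, 54], [132, 142, 139], [57, 73, 81], [159, 177, 169], [162, 174, 171], [158, 173, 169], [159, 174, 168], [158, 173, 166], [162, 176, 169], [85, 118, 143], [56, 98, 131], [60, 98, 134], [58, 97, 131], [63, 101, 133], [57, 98, 133], [51, 91, 128], [137, 159, 162], [161, 176, 168], [161, 177, 173], [155, 173, 168], [156, 172, 168], [155, 173, 167], [168, 179, 173], [49, 62, 68], [58, 70, 74], [73, 82, 83], [129, 139, 140], [107, 122, 125], [52, 56, 56]]
```

I miscounted and stopped 0.1 m too far, well clear of everything. Both tray_2 soaps show the flat colour profile. Moving back over tray_1's handle.

Emit:
move_arm:
  increments:
    - {"jaw": 0.6,"dx": -0.0334,"dy": -0.0009,"dz": 0,"twist": 0}
    - {"jaw": 0.6,"dx": -0.0334,"dy": -0.0009,"dz": 0,"twist": 0}
    - {"jaw": 0.6,"dx": -0.0334,"dy": -0.0009,"dz": 0,"twist": 0}
    - {"jaw": 0.6,"dx": 0,"dy": 0,"dz": 0.02,"twist": 0}
    - {"jaw": 0.6,"dx": 0,"dy": 0,"dz": 0,"twist": 0}
    - {"jaw": 0.6,"dx": 0,"dy": 0,"dz": 0,"twist": 0}
    - {"jaw": 0.6,"dx": 0,"dy": 0,"dz": 0,"twist": 0}

```text
t: 51.48
eef_pos: [0.5956, -0.2318, 0.2108]
ee_rot: [-3.141, -0.001, -1.548]
force: [0.3, 0.9, 0.3]
width: 0.0701
gripper_force: 0.0
```

Emit:
move_arm:
  increments:
    - {"jaw": 0.6,"dx": 0,"dy": 0.001,"dz": 0.025,"twist": 0}
    - {"jaw": 0.6,"dx": 0,"dy": 0,"dz": 0.02,"twist": 0}
    - {"jaw": 0.6,"dx": 0,"dy": 0,"dz": 0.009,"twist": 0}
    - {"jaw": -0.4,"dx": 0,"dy": 0,"dz": 0,"twist": 0}
    - {"jaw": -0.4,"dx": 0,"dy": 0,"dz": 0,"twist": 0}
    - {"jaw": -0.4,"dx": 0,"dy": 0,"dz": 0,"twist": 0}
    - {"jaw": -0.4,"dx": 0,"dy": 0,"dz": 0,"twist": 0}
    - {"jaw": -0.4,"dx": 0,"dy": 0,"dz": 0,"twist": 0}
    - {"jaw": -1,"dx": 0,"dy": 0,"dz": 0,"twist": 0}
    - {"jaw": -1,"dx": 0,"dy": 0,"dz": 0,"twist": 0}
    - {"jaw": -1,"dx": 0,"dy": 0,"dz": 0,"twist": 0}
    - {"jaw": -1,"dx": 0,"dy": 0,"dz": 0,"twist": 0}
  force: 55

```text
t: 52.48
eef_pos: [0.5941, -0.2319, 0.1556]
ee_rot: [-3.141, 0.0, -1.549]
force: [0.1, 0.3, -0.5]
width: 0.0154
gripper_force: 0.0
```

Emit:
move_arm:
  increments:
    - {"jaw": -1,"dx": 0,"dy": 0,"dz": 0,"twist": 0}
    - {"jaw": -1,"dx": 0,"dy": 0,"dz": 0,"twist": 0}
    - {"jaw": -1,"dx": 0,"dy": 0,"dz": 0,"twist": 0}
    - {"jaw": -1,"dx": 0,"dy": 0,"dz": 0,"twist": 0}

```text
t: 52.82
eef_pos: [0.594, -0.2318, 0.1554]
ee_rot: [3.141, 0.0, -1.549]
force: [-0.1, 0.6, -0.3]
width: 0.0113
gripper_force: 55.0
```

Emit:
move_arm:
  increments:
    - {"jaw": -1,"dx": 0,"dy": 0,"dz": -0.01,"twist": 0}
    - {"jaw": -1,"dx": 0,"dy": 0,"dz": -0.02,"twist": 0.002}
    - {"jaw": -1,"dx": 0,"dy": 0,"dz": -0.03,"twist": 0}
    - {"jaw": -1,"dx": 0,"dy": 0,"dz": -0.035,"twist": 0}
    - {"jaw": -1,"dx": 0,"dy": 0,"dz": -0.03,"twist": 0}
    - {"jaw": -1,"dx": 0,"dy": 0,"dz": -0.025,"twist": 0}
    - {"jaw": -1,"dx": -0.0141,"dy": -0.0013,"dz": 0,"twist": 0}
    - {"jaw": -1,"dx": -0.0282,"dy": -0.0025,"dz": 0,"twist": 0}
    - {"jaw": -1,"dx": -0.0282,"dy": -0.0025,"dz": 0,"twist": 0}
    - {"jaw": -1,"dx": -0.0282,"dy": -0.0025,"dz": 0,"twist": 0}
    - {"jaw": -1,"dx": -0.0282,"dy": -0.0025,"dz": 0,"twist": 0}
    - {"jaw": -1,"dx": -0.0282,"dy": -0.0025,"dz": 0,"twist": 0}

```text
t: 53.82
eef_pos: [0.604, -0.0752, 0.3054]
ee_rot: [3.141, 0.0, -1.552]
force: [1.0, -0.2, -3.1]
width: 0.0113
gripper_force: 55.0
```

Emit:
move_arm:
  increments:
    - {"jaw": -1,"dx": -0.0282,"dy": -0.0025,"dz": 0,"twist": 0}
    - {"jaw": -1,"dx": -0.0282,"dy": -0.0025,"dz": 0,"twist": 0}
    - {"jaw": -1,"dx": -0.0282,"dy": -0.0025,"dz": 0,"twist": 0}
    - {"jaw": -1,"dx": -0.0282,"dy": -0.0025,"dz": 0,"twist": 0}
    - {"jaw": -1,"dx": -0.0282,"dy": -0.0025,"dz": 0,"twist": 0}
    - {"jaw": -1,"dx": -0.0282,"dy": -0.0025,"dz": 0,"twist": 0}
    - {"jaw": -1,"dx": -0.0282,"dy": -0.0025,"dz": 0,"twist": 0}
    - {"jaw": -1,"dx": -0.0282,"dy": -0.0025,"dz": 0,"twist": 0}
    - {"jaw": -1,"dx": -0.0282,"dy": -0.0025,"dz": 0,"twist": 0}
    - {"jaw": -1,"dx": -0.0141,"dy": -0.0013,"dz": 0,"twist": 0}
    - {"jaw": -1,"dx": 0,"dy": 0,"dz": 0,"twist": 0}
    - {"jaw": -1,"dx": 0,"dy": 0,"dz": 0,"twist": 0}

```text
t: 54.82
eef_pos: [0.6227, 0.1924, 0.3049]
ee_rot: [3.14, -0.001, -1.55]
force: [0.9, -1.3, -3.1]
width: 0.0115
gripper_force: 55.0
```

Emit:
move_arm:
  increments:
    - {"jaw": -1,"dx": 0,"dy": 0,"dz": 0,"twist": 0}

```text
t: 54.9
eef_pos: [0.6229, 0.1912, 0.3053]
ee_rot: [3.141, -0.001, -1.551]
force: [0.2, 0.1, -3.7]
width: 0.0117
gripper_force: 55.0
```

Run:
```python
from plan import *
plan([(.6225,.1912,.275,-1.5515)])
```

```text
from [0.6229 0.1912 0.3053] -1.5512 t 54.9 w 0.0117 F [ 0.2  0.1 -3.7]
1 x {"dx":0.0000,"dy":0.0004,"dz":0.0303,"twist":0.0003} total [0.     0.0004 0.0303] 0.0003
```

Emit:
move_arm:
  increments:
    - {"jaw": -1,"dx": 0,"dy": 0.0004,"dz": 0.018,"twist": 0}
    - {"jaw": -1,"dx": 0,"dy": 0,"dz": 0.014,"twist": 0}
    - {"jaw": -1,"dx": 0,"dy": 0,"dz": 0,"twist": 0}
    - {"jaw": -1,"dx": 0,"dy": 0,"dz": 0,"twist": 0}
    - {"jaw": -1,"dx": 0,"dy": 0,"dz": 0.004,"twist": 0}
    - {"jaw": -1,"dx": 0,"dy": 0,"dz": 0.004,"twist": 0}
    - {"jaw": -1,"dx": 0,"dy": 0,"dz": 0.003,"twist": 0}
    - {"jaw": -1,"dx": 0,"dy": 0,"dz": 0,"twist": 0}
    - {"jaw": -1,"dx": 0,"dy": 0,"dz": 0,"twist": 0}

```text
t: 55.65
eef_pos: [0.6229, 0.1917, 0.2625]
ee_rot: [3.141, -0.0, -1.551]
force: [-0.2, -0.7, -3.5]
width: 0.0119
gripper_force: 55.0
```

Emit:
move_arm:
  increments:
    - {"jaw": -1,"dx": 0,"dy": 0,"dz": 0.004,"twist": 0}
    - {"jaw": -1,"dx": 0,"dy": 0,"dz": 0.004,"twist": 0}
    - {"jaw": -1,"dx": 0,"dy": 0,"dz": 0.003,"twist": 0}
    - {"jaw": -1,"dx": 0,"dy": 0,"dz": 0,"twist": 0}
    - {"jaw": -1,"dx": 0,"dy": 0,"dz": 0,"twist": 0}

```text
t: 56.07
eef_pos: [0.6228, 0.1917, 0.2511]
ee_rot: [3.141, -0.0, -1.551]
force: [0.5, -0.4, -3.4]
width: 0.0115
gripper_force: 55.0
```

Emit:
move_arm:
  increments:
    - {"jaw": -1,"dx": 0,"dy": 0,"dz": 0.003,"twist": 0}
    - {"jaw": -1,"dx": 0,"dy": 0,"dz": 0.003,"twist": 0}
    - {"jaw": -1,"dx": 0,"dy": 0,"dz": 0,"twist": 0}
    - {"jaw": -1,"dx": 0,"dy": 0,"dz": 0,"twist": 0}

```text
t: 56.4
eef_pos: [0.6228, 0.1917, 0.2453]
ee_rot: [3.141, -0.0, -1.551]
force: [0.7, 0.6, -2.4]
width: 0.0117
gripper_force: 55.0
```

Smooth with no contact force. Pressing down the last 3 mm.

Emit:
move_arm:
  increments:
    - {"jaw": -1,"dx": 0,"dy": 0,"dz": 0.003,"twist": 0}
    - {"jaw": -1,"dx": 0,"dy": 0,"dz": 0.002,"twist": 0}
    - {"jaw": -1,"dx": 0,"dy": 0,"dz": 0,"twist": 0}
    - {"jaw": -1,"dx": 0,"dy": 0,"dz": 0,"twist": 0}

```text
t: 56.73
eef_pos: [0.6232, 0.1918, 0.2423]
ee_rot: [-3.14, 0.0, -1.551]
force: [-3.1, 0.5, 7.2]
width: 0.012
gripper_force: 55.0
```

Emit:
move_arm:
  increments:
    - {"jaw": -1,"dx": 0,"dy": 0,"dz": -0.0015,"twist": 0}
    - {"jaw": 0.6,"dx": 0,"dy": 0,"dz": 0,"twist": 0}
    - {"jaw": 0.6,"dx": 0,"dy": 0,"dz": 0,"twist": 0}
    - {"jaw": 0.6,"dx": 0,"dy": 0,"dz": 0,"twist": 0}
    - {"jaw": 0.6,"dx": 0,"dy": 0,"dz": 0,"twist": 0}
    - {"jaw": 0.6,"dx": 0,"dy": 0,"dz": 0,"twist": 0}
    - {"jaw": 0.6,"dx": 0,"dy": 0,"dz": -0.01,"twist": 0}
    - {"jaw": 0.6,"dx": 0,"dy": 0,"dz": -0.025,"twist": 0}
    - {"jaw": 0.6,"dx": 0,"dy": 0,"dz": -0.035,"twist": 0}

```text
t: 57.48
eef_pos: [0.6218, 0.1913, 0.3104]
ee_rot: [3.137, -0.002, -1.551]
force: [0.4, 1.2, -0.1]
width: 0.0591
gripper_force: 0.0
```

Emit:
move_arm:
  increments:
    - {"jaw": 0.6,"dx": 0.0309,"dy": 0.0173,"dz": 0,"twist": 0}
    - {"jaw": 0.6,"dx": 0.0309,"dy": 0.0173,"dz": 0,"twist": 0}
    - {"jaw": 0.6,"dx": 0.0309,"dy": 0.0173,"dz": 0,"twist": 0}
    - {"jaw": 0.6,"dx": 0.0309,"dy": 0.0173,"dz": 0,"twist": 0}
    - {"jaw": 0.6,"dx": 0.0309,"dy": 0.0173,"dz": 0,"twist": 0}
    - {"jaw": 0.6,"dx": 0.0309,"dy": 0.0173,"dz": 0,"twist": 0}
    - {"jaw": 0.6,"dx": 0.0309,"dy": 0.0173,"dz": 0,"twist": 0}
    - {"jaw": 0.6,"dx": 0.0309,"dy": 0.0173,"dz": 0,"twist": 0}
    - {"jaw": 0.6,"dx": 0.0309,"dy": 0.0173,"dz": 0,"twist": 0}
    - {"jaw": 0.6,"dx": 0,"dy": 0,"dz": 0.04,"twist": -0.065}
    - {"jaw": 0.6,"dx": 0,"dy": 0,"dz": 0.04,"twist": 0}
    - {"jaw": 0.6,"dx": 0,"dy": 0,"dz": 0.04,"twist": 0}

```text
t: 58.48
eef_pos: [0.473, -0.0901, 0.1927]
ee_rot: [-3.137, 0.0, -1.487]
force: [0.5, 0.2, -0.7]
width: 0.0701
gripper_force: 0.0
```

Emit:
move_arm:
  increments:
    - {"jaw": 0.6,"dx": 0,"dy": 0,"dz": 0.04,"twist": 0}
    - {"jaw": 0.6,"dx": 0,"dy": 0,"dz": 0,"twist": 0}
    - {"jaw": 0.6,"dx": 0,"dy": 0,"dz": 0,"twist": 0}
    - {"jaw": 0.6,"dx": 0,"dy": 0,"dz": 0,"twist": 0}

```text
t: 58.82
eef_pos: [0.4743, -0.0893, 0.1542]
ee_rot: [-3.139, -0.001, -1.485]
force: [-0.4, 0.4, 1.6]
width: 0.0699
gripper_force: 0.0
```

Run:
```python
from tier import *
from soaps import find
from plan import plan
im=find();pegs(im,.173,(.6225,.190),.02)
plan([(.4725,-.0898,.0815,-1.4864)])
```

```text
pegs centre [0.6225 0.1892] yaw 0.0153 len 0.196 0.0834
from [ 0.4746 -0.0891  0.1547] -1.4852 t 58.87 w 0.07 F [0.4 0.6 0.3]
3 x {"dx":0.0002,"dy":0.0007,"dz":0.0244,"twist":0.0004} total [0.0005 0.0021 0.0732] 0.0012
```

Emit:
move_arm:
  increments:
    - {"jaw": 0.6,"dx": 0.0005,"dy": 0.0021,"dz": 0.025,"twist": 0}
    - {"jaw": 0.6,"dx": 0,"dy": 0,"dz": 0.025,"twist": 0}
    - {"jaw": 0.6,"dx": 0,"dy": 0,"dz": 0.016,"twist": 0}
    - {"jaw": 0.6,"dx": 0,"dy": 0,"dz": 0.0075,"twist": 0}
    - {"jaw": 0.6,"dx": 0,"dy": 0,"dz": 0,"twist": 0}
    - {"jaw": -1,"dx": 0,"dy": 0,"dz": 0,"twist": 0}
    - {"jaw": -1,"dx": 0,"dy": 0,"dz": 0,"twist": 0}
    - {"jaw": -1,"dx": 0,"dy": 0,"dz": 0,"twist": 0}
    - {"jaw": -1,"dx": 0,"dy": 0,"dz": 0,"twist": 0}
    - {"jaw": -1,"dx": 0,"dy": 0,"dz": 0,"twist": 0}
    - {"jaw": -1,"dx": 0,"dy": 0,"dz": 0,"twist": 0}
  force: 45

```text
t: 59.78
eef_pos: [0.4711, -0.09, 0.0796]
ee_rot: [-3.14, 0.0, -1.486]
force: [-2.4, 0.5, 8.3]
width: 0.0498
gripper_force: 44.4
```

Emit:
move_arm:
  increments:
    - {"jaw": -1,"dx": 0,"dy": 0,"dz": -0.02,"twist": 0}
    - {"jaw": -1,"dx": 0,"dy": 0,"dz": -0.035,"twist": 0.065}
    - {"jaw": -1,"dx": 0,"dy": 0,"dz": -0.035,"twist": 0}
    - {"jaw": -1,"dx": 0,"dy": 0,"dz": -0.035,"twist": 0}
    - {"jaw": -1,"dx": 0,"dy": 0,"dz": -0.035,"twist": 0}
    - {"jaw": -1,"dx": 0,"dy": 0,"dz": -0.035,"twist": 0}
    - {"jaw": -1,"dx": 0,"dy": 0,"dz": -0.01,"twist": 0}
    - {"jaw": -1,"dx": 0,"dy": 0,"dz": 0,"twist": 0}
    - {"jaw": -1,"dx": 0,"dy": 0,"dz": 0,"twist": 0}

```text
t: 60.53
eef_pos: [0.4703, -0.0899, 0.2836]
ee_rot: [-3.14, 0.001, -1.551]
force: [-0.0, -0.1, -3.0]
width: 0.0499
gripper_force: 44.2
```

Run:
```python
from plan import *
plan([(.6240,.1310,None,-1.551)],step=.028)
```

```text
from [ 0.4703 -0.0899  0.2836] -1.5514 t 60.53 w 0.0499 F [-0.  -0.1 -3. ]
10 x {"dx":-0.0218,"dy":-0.0158,"dz":-0.0000,"twist":-0.0000} total [-0.2179 -0.1579 -0.    ] -0.0004
```

Emit:
move_arm:
  increments:
    - {"jaw": -1,"dx": -0.0218,"dy": -0.0158,"dz": 0,"twist": 0}
    - {"jaw": -1,"dx": -0.0218,"dy": -0.0158,"dz": 0,"twist": 0}
    - {"jaw": -1,"dx": -0.0218,"dy": -0.0158,"dz": 0,"twist": 0}
    - {"jaw": -1,"dx": -0.0218,"dy": -0.0158,"dz": 0,"twist": 0}
    - {"jaw": -1,"dx": -0.0218,"dy": -0.0158,"dz": 0,"twist": 0}
    - {"jaw": -1,"dx": -0.0218,"dy": -0.0158,"dz": 0,"twist": 0}
    - {"jaw": -1,"dx": -0.0218,"dy": -0.0158,"dz": 0,"twist": 0}
    - {"jaw": -1,"dx": -0.0218,"dy": -0.0158,"dz": 0,"twist": 0}
    - {"jaw": -1,"dx": -0.0218,"dy": -0.0158,"dz": 0,"twist": 0}
    - {"jaw": -1,"dx": -0.0218,"dy": -0.0158,"dz": 0,"twist": 0}
    - {"jaw": -1,"dx": 0,"dy": 0,"dz": 0.015,"twist": 0}
    - {"jaw": -1,"dx": 0,"dy": 0,"dz": 0,"twist": 0}

```text
t: 61.53
eef_pos: [0.6229, 0.1318, 0.2627]
ee_rot: [3.134, -0.002, -1.551]
force: [-1.8, 0.3, -3.2]
width: 0.05
gripper_force: 44.2
```

Emit:
move_arm:
  increments:
    - {"jaw": -1,"dx": 0,"dy": 0,"dz": 0,"twist": 0}
    - {"jaw": -1,"dx": 0,"dy": 0,"dz": 0,"twist": 0}
    - {"jaw": -1,"dx": 0,"dy": 0,"dz": 0,"twist": 0}

```text
t: 61.78
eef_pos: [0.6241, 0.1304, 0.2687]
ee_rot: [3.142, -0.0, -1.552]
force: [-0.2, -0.7, -0.8]
width: 0.0503
gripper_force: 44.2
```

Emit:
move_arm:
  increments:
    - {"jaw": -1,"dx": -0.0005,"dy": 0,"dz": 0.01,"twist": 0}
    - {"jaw": -1,"dx": 0,"dy": 0,"dz": 0.006,"twist": 0}
    - {"jaw": -1,"dx": 0,"dy": 0,"dz": 0.005,"twist": 0}
    - {"jaw": -1,"dx": 0,"dy": 0,"dz": 0.004,"twist": 0}
    - {"jaw": -1,"dx": 0,"dy": 0,"dz": 0.003,"twist": 0}
    - {"jaw": -1,"dx": 0,"dy": 0,"dz": 0,"twist": 0}
    - {"jaw": -1,"dx": 0,"dy": 0,"dz": 0,"twist": 0}

```text
t: 62.37
eef_pos: [0.6244, 0.1315, 0.2405]
ee_rot: [3.142, -0.0, -1.551]
force: [0.3, -0.1, -1.9]
width: 0.0499
gripper_force: 44.2
```

Emit:
move_arm:
  increments:
    - {"jaw": 0.6,"dx": 0,"dy": 0,"dz": 0,"twist": 0}
    - {"jaw": 0.6,"dx": 0,"dy": 0,"dz": 0,"twist": 0}
    - {"jaw": 0.6,"dx": 0,"dy": 0,"dz": 0,"twist": 0}
    - {"jaw": 0.6,"dx": 0,"dy": 0,"dz": -0.015,"twist": 0}
    - {"jaw": 0.6,"dx": 0,"dy": 0,"dz": -0.025,"twist": 0}
    - {"jaw": 0.6,"dx": 0,"dy": 0,"dz": -0.03,"twist": 0}
    - {"jaw": 0.6,"dx": 0.0102,"dy": 0.0276,"dz": 0,"twist": 0}
    - {"jaw": 0.6,"dx": 0.0102,"dy": 0.0276,"dz": 0,"twist": 0}
    - {"jaw": 0.6,"dx": 0.0102,"dy": 0.0276,"dz": 0,"twist": 0}
    - {"jaw": 0.6,"dx": 0.0102,"dy": 0.0276,"dz": 0,"twist": 0}
    - {"jaw": 0.6,"dx": 0.0102,"dy": 0.0276,"dz": 0,"twist": 0}
    - {"jaw": 0.6,"dx": 0.0102,"dy": 0.0276,"dz": 0,"twist": 0}

```text
t: 63.37
eef_pos: [0.4588, 0.0665, 0.3108]
ee_rot: [-3.141, 0.0, -1.551]
force: [-0.2, -0.5, 0.7]
width: 0.07
gripper_force: 0.0
```

Emit:
move_arm:
  increments:
    - {"jaw": 0.6,"dx": 0,"dy": 0,"dz": 0.017,"twist": -0.1114}
    - {"jaw": 0.6,"dx": 0,"dy": 0,"dz": 0.017,"twist": -0.1114}
    - {"jaw": 0.6,"dx": 0,"dy": 0,"dz": 0.017,"twist": -0.1114}
    - {"jaw": 0.6,"dx": 0,"dy": 0,"dz": 0.017,"twist": -0.1114}
    - {"jaw": 0.6,"dx": 0,"dy": 0,"dz": 0.017,"twist": -0.1114}
    - {"jaw": 0.6,"dx": 0,"dy": 0,"dz": 0.017,"twist": -0.1114}
    - {"jaw": 0.6,"dx": 0,"dy": 0,"dz": 0.017,"twist": -0.1114}
    - {"jaw": 0.6,"dx": 0,"dy": 0,"dz": 0.017,"twist": -0.1114}
    - {"jaw": 0.6,"dx": 0,"dy": 0,"dz": 0.017,"twist": -0.1114}
    - {"jaw": 0.6,"dx": 0,"dy": 0,"dz": 0.017,"twist": -0.1114}
    - {"jaw": 0.6,"dx": 0,"dy": 0,"dz": 0,"twist": 0}
    - {"jaw": 0.6,"dx": 0,"dy": 0,"dz": 0,"twist": 0}

```text
t: 64.37
eef_pos: [0.4598, 0.0669, 0.1405]
ee_rot: [3.14, 0.001, -0.44]
force: [0.3, -0.0, 0.2]
width: 0.0701
gripper_force: 0.0
```

Run:
```python
from tier import *
from plan import plan
im=arm.grab_frame("top").astype(int)
b=box(.624,.130,.05,.076,.198,.1981);print(np.round(proj("top",b[::2]),1).tolist())
print([im[180,u].tolist() for u in range(252,284)])
plan([(.4602,.067,.0805,-.4375)])
```

```text
[[273.0, 186.2], [251.0, 186.1], [273.3, 171.8], [251.3, 171.8]]
[[154, 169, 164], [150, 164, 158], [151, 166, 161], [153, 165, 161], [153, 167, 162], [157, 168, 161], [93, 121, 139], [56, 92, 127], [59, 99, 131], [58, 93, 129], [53, 94, 125], [59, 96, 129], [58, 93, 127], [79, 111, 135], [155, 168, 161], [151, 165, 159], [151, 165, 162], [149, 166, 159], [151, 168, 162], [152, 167, 159], [147, 175, 171], [38, 46, 51], [80, 92, 94], [97, 113, 115], [86, 94, 98], [80, 91, 94], [77, 86, 89], [80, 89, 92], [96, 108, 111], [52, 56, 60], [68, 69, 71], [64, 67, 71]]
from [0.4604 0.0672 0.1412] -0.4406 t 64.42 w 0.0698 F [0.4 0.4 0.7]
2 x {"dx":-0.0000,"dy":0.0001,"dz":0.0304,"twist":-0.0016} total [-0.0001  0.0003  0.0607] -0.0031
```

Emit:
move_arm:
  increments:
    - {"jaw": 0.6,"dx": 0,"dy": 0,"dz": 0.02,"twist": -0.003}
    - {"jaw": 0.6,"dx": 0,"dy": 0,"dz": 0.02,"twist": 0}
    - {"jaw": 0.6,"dx": 0,"dy": 0,"dz": 0.014,"twist": 0}
    - {"jaw": 0.6,"dx": 0,"dy": 0,"dz": 0.006,"twist": 0}
    - {"jaw": 0.6,"dx": 0,"dy": 0,"dz": 0,"twist": 0}
    - {"jaw": -1,"dx": 0,"dy": 0,"dz": 0,"twist": 0}
    - {"jaw": -1,"dx": 0,"dy": 0,"dz": 0,"twist": 0}
    - {"jaw": -1,"dx": 0,"dy": 0,"dz": 0,"twist": 0}
    - {"jaw": -1,"dx": 0,"dy": 0,"dz": 0,"twist": 0}
    - {"jaw": -1,"dx": 0,"dy": 0,"dz": 0,"twist": 0}
    - {"jaw": -1,"dx": 0,"dy": 0,"dz": 0,"twist": 0}
    - {"jaw": -1,"dx": 0,"dy": 0,"dz": 0,"twist": 0}

```text
t: 65.42
eef_pos: [0.4604, 0.0673, 0.0814]
ee_rot: [-3.141, -0.001, -0.434]
force: [-1.2, -0.4, 6.8]
width: 0.0496
gripper_force: 45.0
```

Emit:
move_arm:
  increments:
    - {"jaw": -1,"dx": 0,"dy": 0,"dz": -0.02,"twist": 0}
    - {"jaw": -1,"dx": 0,"dy": 0,"dz": -0.02,"twist": 0.1114}
    - {"jaw": -1,"dx": 0,"dy": 0,"dz": -0.02,"twist": 0.1114}
    - {"jaw": -1,"dx": 0,"dy": 0,"dz": -0.02,"twist": 0.1114}
    - {"jaw": -1,"dx": 0,"dy": 0,"dz": -0.02,"twist": 0.1114}
    - {"jaw": -1,"dx": 0,"dy": 0,"dz": -0.02,"twist": 0.1114}
    - {"jaw": -1,"dx": 0,"dy": 0,"dz": -0.02,"twist": 0.1114}
    - {"jaw": -1,"dx": 0,"dy": 0,"dz": -0.02,"twist": 0.1114}
    - {"jaw": -1,"dx": 0,"dy": 0,"dz": -0.02,"twist": 0.1114}
    - {"jaw": -1,"dx": 0,"dy": 0,"dz": -0.02,"twist": 0.1114}
    - {"jaw": -1,"dx": 0,"dy": 0,"dz": -0.02,"twist": 0.1114}
    - {"jaw": -1,"dx": 0,"dy": 0,"dz": -0.01,"twist": 0}

```text
t: 66.42
eef_pos: [0.4603, 0.0671, 0.3129]
ee_rot: [-3.139, 0.001, -1.553]
force: [0.1, 0.6, -1.6]
width: 0.0494
gripper_force: 45.0
```

Emit:
move_arm:
  increments:
    - {"jaw": -1,"dx": 0,"dy": 0,"dz": 0,"twist": 0}
    - {"jaw": -1,"dx": 0,"dy": 0,"dz": 0,"twist": 0}

```text
t: 66.58
eef_pos: [0.4596, 0.0671, 0.3101]
ee_rot: [3.142, 0.001, -1.545]
force: [0.3, 1.2, -3.8]
width: 0.0496
gripper_force: 45.0
```

Run:
```python
from plan import *
plan([(.6215,.2530,None,-1.551)],step=.026)
```

```text
from [0.4596 0.0671 0.3101] -1.5448 t 66.58 w 0.0496 F [ 0.3  1.2 -3.8]
10 x {"dx":-0.0182,"dy":-0.0167,"dz":-0.0000,"twist":0.0006} total [-0.1816 -0.1667 -0.    ] 0.0062
```

Emit:
move_arm:
  increments:
    - {"jaw": -1,"dx": -0.0182,"dy": -0.0167,"dz": 0,"twist": 0}
    - {"jaw": -1,"dx": -0.0182,"dy": -0.0167,"dz": 0,"twist": 0}
    - {"jaw": -1,"dx": -0.0182,"dy": -0.0167,"dz": 0,"twist": 0}
    - {"jaw": -1,"dx": -0.0182,"dy": -0.0167,"dz": 0,"twist": 0}
    - {"jaw": -1,"dx": -0.0182,"dy": -0.0167,"dz": 0,"twist": 0}
    - {"jaw": -1,"dx": -0.0182,"dy": -0.0167,"dz": 0,"twist": 0}
    - {"jaw": -1,"dx": -0.0182,"dy": -0.0167,"dz": 0,"twist": 0}
    - {"jaw": -1,"dx": -0.0182,"dy": -0.0167,"dz": 0,"twist": 0}
    - {"jaw": -1,"dx": -0.0182,"dy": -0.0167,"dz": 0,"twist": 0}
    - {"jaw": -1,"dx": -0.0182,"dy": -0.0167,"dz": 0,"twist": 0}
    - {"jaw": -1,"dx": 0,"dy": 0,"dz": 0.02,"twist": 0.006}
    - {"jaw": -1,"dx": 0,"dy": 0,"dz": 0.02,"twist": 0}

```text
t: 67.58
eef_pos: [0.6232, 0.2539, 0.2676]
ee_rot: [3.14, -0.001, -1.551]
force: [-0.3, -0.7, -3.5]
width: 0.05
gripper_force: 45.0
```

Emit:
move_arm:
  increments:
    - {"jaw": -1,"dx": 0,"dy": 0,"dz": 0,"twist": 0}
    - {"jaw": -1,"dx": 0,"dy": 0,"dz": 0,"twist": 0}
    - {"jaw": -1,"dx": 0,"dy": 0,"dz": 0,"twist": 0}
    - {"jaw": -1,"dx": 0,"dy": 0,"dz": 0,"twist": 0}

```text
t: 67.92
eef_pos: [0.6232, 0.2528, 0.2717]
ee_rot: [-3.14, 0.001, -1.553]
force: [0.7, -0.7, -1.1]
width: 0.0498
gripper_force: 45.0
```

Emit:
move_arm:
  increments:
    - {"jaw": -1,"dx": 0,"dy": 0.0013,"dz": 0.011,"twist": 0}
    - {"jaw": -1,"dx": 0,"dy": 0,"dz": 0.006,"twist": 0}
    - {"jaw": -1,"dx": 0,"dy": 0,"dz": 0.005,"twist": 0}
    - {"jaw": -1,"dx": 0,"dy": 0,"dz": 0.004,"twist": 0}
    - {"jaw": -1,"dx": 0,"dy": 0,"dz": 0.003,"twist": 0}
    - {"jaw": -1,"dx": 0,"dy": 0,"dz": 0,"twist": 0}
    - {"jaw": -1,"dx": 0,"dy": 0,"dz": 0,"twist": 0}

```text
t: 68.5
eef_pos: [0.6216, 0.2528, 0.2415]
ee_rot: [-3.141, 0.0, -1.554]
force: [-0.3, -0.7, -1.2]
width: 0.0499
gripper_force: 45.0
```

Free in the pocket at floor height. I'll release, back away towards −y and the base, and check.

Emit:
move_arm:
  increments:
    - {"jaw": 0.6,"dx": 0,"dy": 0,"dz": 0,"twist": 0}
    - {"jaw": 0.6,"dx": 0,"dy": 0,"dz": 0,"twist": 0}
    - {"jaw": 0.6,"dx": 0,"dy": 0,"dz": 0,"twist": 0}
    - {"jaw": 0.6,"dx": 0,"dy": 0,"dz": -0.015,"twist": 0}
    - {"jaw": 0.6,"dx": 0,"dy": 0,"dz": -0.025,"twist": 0}
    - {"jaw": 0.6,"dx": 0,"dy": 0,"dz": -0.03,"twist": 0}
    - {"jaw": 0.6,"dx": 0,"dy": 0.035,"dz": 0,"twist": 0}
    - {"jaw": 0.6,"dx": 0,"dy": 0.035,"dz": 0,"twist": 0}
    - {"jaw": 0.6,"dx": 0,"dy": 0.035,"dz": 0,"twist": 0}
    - {"jaw": 0.6,"dx": 0,"dy": 0.035,"dz": 0,"twist": 0}
    - {"jaw": 0.6,"dx": 0,"dy": 0.035,"dz": 0,"twist": 0}
    - {"jaw": 0.6,"dx": 0,"dy": 0.025,"dz": 0,"twist": 0}

```text
t: 69.5
eef_pos: [0.4193, 0.2488, 0.3119]
ee_rot: [-3.141, 0.001, -1.554]
force: [-1.3, 0.1, -0.7]
width: 0.0702
gripper_force: 0.0
```

Run:
```python
from tier import *
im=arm.grab_frame("top");a=arm.grab_frame("side")
cv2.imwrite("pics/p11.png",np.hstack([cv2.resize(a[95:215,260:360],(400,480),interpolation=2),cv2.resize(im[145:225,205:305],(400,480),interpolation=2)]))
im=im.astype(int)
for r in(175,180,184): print(r,[im[r,u].tolist() for u in range(215,243,2)])
```

```text
175 [[85, 90, 99], [148, 167, 160], [146, 164, 159], [153, 169, 164], [55, 95, 131], [53, 91, 123], [56, 92, 125], [48, 89, 124], [150, 167, 161], [150, 167, 161], [151, 169, 164], [62, 80, 86], [82, 89, 89], [52, 60, 63]]
180 [[90, 101, 111], [149, 167, 160], [151, 168, 163], [152, 167, 162], [56, 92, 129], [58, 94, 130], [54, 92, 124], [50, 90, 128], [154, 169, 164], [147, 164, 160], [149, 164, 159], [58, 72, 77], [92, 107, 106], [101, 114, 113]]
184 [[79, 90, 98], [150, 166, 161], [150, 166, 163], [151, 167, 161], [61, 96, 133], [60, 100, 133], [60, 98, 133], [56, 94, 133], [152, 167, 161], [149, 164, 159], [155, 170, 164], [45, 58, 61], [81, 94, 96], [64, 71, 71]]
```

View pics/p11.png

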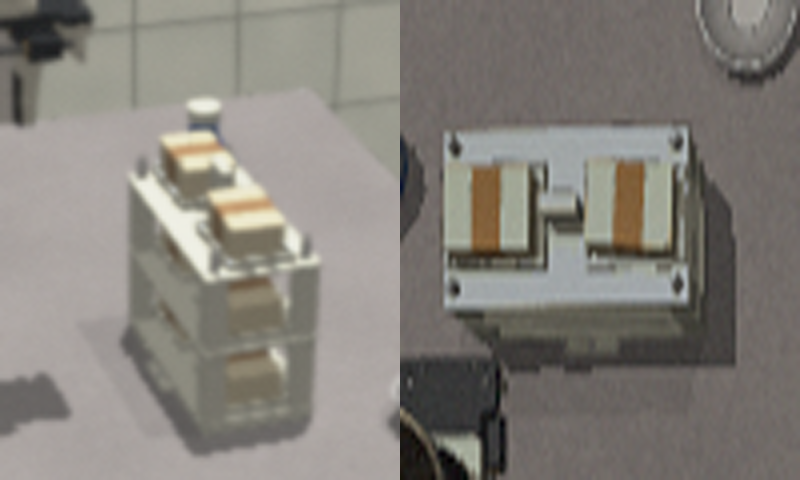

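The stand is three tiers high with no gaps. The top bars lie flat and square at (488,208) and (630,205), and the lower bars show between the tiers. All six are placed, so I'm handing in.

```bash
python3 -c "
from station import arm
print(arm.job_done())"
```

```text
the job is handed in; nothing more can be done
None
```

I handed the job in at about 70 s of the 210 s limit: both white trays are fully down on the foot tier, and all six soaps lie flat and square, each in its own pocket. I kept clear of the bottles, dish and brush. The hand-in gave no verdict.

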